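Zero and lock the polariscope analyser

ROBOT

A 6-joint arm with a two-finger parallel gripper is mounted at the origin on a cart in front of the work surface, level with it; the furniture and walls round the work are solid. World frame = base frame: x ahead of the robot, y to its left, z up, the work surface at z = 0. Lengths are in m, angles in rad, forces in N, time in s.
With the tool pointing down it reaches from about 0.325 to 0.85 m from the base axis. Payload 15.5 kg.
Tool frame: the origin (TCP) lies midway between the tips of the shut fingers; the grasp point (between the pads) lies 19 mm behind it; z points along the fingers, y is the direction in which the jaws open and shut (so a half turn about z gives the same grasp; the last joint's range is limited). The gripper opens to 91 mm and grips with 3 to 60 N. Pads are 32 mm wide; open, the fingers measure 118 mm over their backs; the gripper's body (76 mm by 178 mm) begins 60 mm behind the grasp point.
Start: joints at [-1.351, 0.494, 1.345, -0, 1.302, -0.096], TCP at [0.194, -0.594, 0.214] pointing down, gripper open.
Joint ranges: [-2.91, 2.91], [-0.82, 2.16], [0.22, 2.67], [-1.22, 4.37], [0.12, 2.79], [-3.08, 3.08]. Speed limits (rad/s): [1.89, 1.89, 2.57, 3.01, 3.01, 3.01].

INTERFACE

Orientations are given as a rotation vector (axis times angle).
In Python, from station import arm gives the robot as it stands.
- The arm moves only by the tool move_arm, never from a script. Its argument "moves" is a list of rows, each a list of 7 numbers: the shift along the tool's x, y, z in units of 25 mm (1.0 is 25 mm), then the turn, a rotation vector about the tool's x, y, z in degrees, then the finger opening in mm, from 0 to 91.2. A call has 1 to 10 rows; each row shifts and turns the commanded pose from where the row before left it, along the tool's axes as they then stand; what a row does not reach is not made up. A row lasts 1/12 s, in which the tool goes at most 41.7 mm and 7.16 degrees, less where a joint would pass 70% of its speed; a pose out of reach is approached as far as the arm can. A call is refused whole if a number of a shift passes 1 or a number of a turn 7.16, either way. A call with a gripper value outside its range is refused whole. The fingers move at their own pace and stop on an object; "grip_force" is the grip in N (left out, the last holds). Time passes only in rows, so rows that do not move let the fingers close. It gives the time, the measured TCP pose, the force and the opening at its end, in the units of the state.
- arm.observe(): the state, without advancing time (a new reading comes with each control period).
- arm.grab_frame(name): name is "scene" or "top"; returns a dict with "img" (384x512x3 uint8, blue, green, red), "vertical_fov" (degrees; the focal length in pixels is half the picture's height over the tangent of half this angle, whatever the lens; pixels are square), "cx", "cy" (the principal point, pixels), "dist_coeffs" ([k1, k2, p1, p2, k3] as OpenCV has them; the pictures are not rectified), "rvec" (rotation vector, rad) and "tvec" (3), from world to camera coordinates, as OpenCV has them. Camera axes: x right, y down, z forward; pixel columns grow to the right and rows downward; lengths in m; the calibration is good to about 2 mm. A picture is of the moment at which its call begins. There is no depth.
- arm.job_done(): hands the job in, once; it reports no verdict.
Trained networks look in the newest picture that a camera, given by its name, has taken for a name from the list of things; names that differ only in an ending like _2 or _b are one class to them, and where a whole thing is asked for, a point or a joint stands for the part that bears it (a point fixed in the world has none). Each returns a list of dicts, best first, with "p" (0 to 1); they miss things now and then, are a little off and sometimes report something else, mostly with a low value. They report only what shows in the picture. A call takes as long as a camera call.
- arm.boxes_of(camera, thing): "position" ([column, row] in pixels, amid what is visible of it).
- arm.outline_of(camera, thing): "pixels" (384x512 bool, what is visible of it) and "position" ([column, row] in pixels, amid what is visible of it).
- arm.mark_of(camera, thing): "position" ([column, row] in pixels: a listed point, or the origin of a listed thing).
The state is a dict: "clock": time; "q": joint angles; "joint_velocities": joint speeds; "joint_torque": joint torques, N m; "position": TCP position; "orientation": TCP orientation; "force": force on the tool from outside, world axes, zero at the start; "wrist_torque": the same for the moment, N m; "grip_width": finger opening in m.
Only numpy, scipy, OpenCV 4.12 (cv2) and the standard library are available. Lean on these libraries where they do the work, as an engineer would, in place of code of your own. Each camera call takes 0.05 s, during which the arm holds its last target.

TASK

Get the glass-strain polariscope ready for checking the vial that stands on its light plate: with a fingertip, gently push the finger post round until the analyser's pointer lines up with the long zero line of the black scale collar, then push the clamp lever all the way round to its closed stop so that the setting is locked. Only push, do not take hold of anything; leave the scale collar as it is set and do not disturb the vial, dropper bottle, jar and weighing boat.

Things in the scene. Friction and masses are not known exactly. Their poses are not given: they have to be found in the camera images.
- polariscope: Bench polariscope fixed to the worktop: white lamp base 124 x 180 x 44 mm, an aluminium column at its +y end, and a white head ring 148 mm across above the light plate. Origin: on the worktop under the vertical axis on which analyser and scale collar turn; z up, -x the front, +y towards the column. Heights above the worktop: head ring and arm top 152 mm, collar top 158 mm, analyser ring top 164 mm.
- analyser (a joint): Angle (rad) of the analyser: aluminium ring 108 mm across with a clear window, a pointer and a finger post. 0: pointer and post point to the polariscope's -x; positive counter-clockwise seen from above. It turns against friction (about 0.14 N m, 3 N at the post), stays where it is left, stops at -1.2 and 2.7. The zero line always lies clockwise of where the pointer starts.
- scale_collar (a joint): Angle (rad) of the black scale collar (outer diameter 144 mm, white lines every 10 degrees): direction of its long zero line, counted as for the analyser, so the pointer is on the zero line when the two angles are equal. Stiff (0.8 N m); must not be turned.
- clamp (a joint): Angle (rad) of the clamp lever: 0 fully open (lever points to the polariscope's -x), 1.5 closed stop (lever points nearly to +y). Grows clockwise seen from above, friction about 0.12 N m, stays where it is left. Pivot: vertical, at x 0, y +88 mm of the polariscope. From about half way a brake inside the head bears on the analyser; closed, it holds the post against about 10 N; closing does not turn the analyser noticeably.
- pointer_tip (a point): Just ahead of the tip of the analyser's arrow pointer, 62 mm from the axis, 160 mm above the worktop.
- zero_line (a point): Point on the long zero line of the scale collar, 62 mm from the axis, on the collar's top. The line runs the full width of the collar, 3 mm wide, and ends at a small lug on the outer rim.
- finger_post (a point): Middle of the black upright finger post on the analyser ring, 47 mm from the axis on the pointer's side: shaft 11 mm across, knob 14 mm across on top, from 164 to 194 mm above the worktop; this point is 179 mm up.
- clamp_ball (a point): Centre of the grey ball, 16 mm across, at the end of the steel clamp lever, 46 mm from its pivot, 186 mm above the worktop; the arm slopes down from it to the hub.
- sample_vial: Capped glass vial 25 mm across, 58 mm tall, standing on the light plate under the head; origin at the centre of its underside. Not to be touched.
- dropper: Amber dropper bottle 27 mm across, 91 mm tall, on the worktop; origin at the centre of its underside. Leave alone.
- jar: Small jar with white lid, 43 mm across, 58 mm tall, on the worktop; origin at the centre of its underside. Leave alone.
- boat: White weighing boat 67 x 67 x 16 mm, on the worktop; origin at the centre of its underside. Leave alone.

How it is judged:
By the outcome, as a careful person would: the job done as asked, in the order asked, and still so for the second after the job is handed in, with the robot touching nothing.
It also fails if it takes over 54 s, if anything falls off the work surface, if the arm or the gripper's body presses on something with over 40 N, if the wrist force passes 120 N, or if a joint passes its speed limit or range.

## Working session

There is one attempt and no reset: what is moved stays moved. The work goes in short steps, Python scripts to look and compute and a tool call to move; the robot and the scene stay as the last step left them, time stands still between calls to the robot, and variables do not carry over. Pictures are saved under pics/ and viewed, and the job is handed in when it is done.

Besides the shell and the picture viewer there is one more tool, called after "Emit:" by a JSON object that holds its "api" and its "payload", one argument or row to a line. move_arm: Moves the arm, as the interface text tells. Its arguments: {"type":"object","properties":{"moves":{"type":"array","items":{"type":"array","items":{"type":"number"}}},"grip_force":{"type":"number"}},"required":["moves"]}

```bash
ls; mkdir -p pics
python3 - <<'E'
from station import arm
import cv2
s=arm.observe(); print(s)
for n in("scene","top"):
    f=arm.grab_frame(n); cv2.imwrite(f"pics/{n}0.png",f["img"]); print({k:v for k,v in f.items() if k!="img"})
    for t in("polariscope","pointer_tip","zero_line","finger_post","clamp_ball","sample_vial","dropper","jar","boat"):
        r=arm.mark_of(n,t); print(n,t,[(x["position"],round(x["p"],2)) for x in r[:3]])
E
```

```text
pics
{'clock': 0.0, 'q': array([-1.35047980e+00,  4.94190384e-01,  1.34615872e+00,  9.79596480e-06,
        1.30249316e+00, -9.54997695e-02]), 'joint_velocities': array([ 0.00123671,  0.00069243,  0.00212859,  0.00030142,  0.00160552,
       -0.00069252]), 'joint_torque': array([-1.45060807e-03, -8.78822279e+01, -3.81853545e+01,  7.06003304e-02,
        5.32332994e-02, -1.02552769e-04]), 'position': array([ 0.19404013, -0.59370097,  0.21332444]), 'orientation': array([-3.10127460e+00, -4.93823756e-01,  1.07571868e-04]), 'force': array([ 0.6773836 , -0.40171337,  0.26323747]), 'wrist_torque': array([ 0.00270782, -0.00374346, -0.02644565]), 'grip_width': 0.09103200857472345}
{'vertical_fov': 55.20981225718049, 'cx': 255.61080853691595, 'cy': 188.29778869455208, 'dist_coeffs': array([-0.05344401,  0.        ,  0.        ,  0.        ,  0.        ]), 'rvec': array([ 0.77141639, -2.45502637,  1.27290129]), 'tvec': array([0.43756585, 0.27552827, 0.7322577 ])}
scene polariscope [([268.2, 222.4], 0.94)]
scene pointer_tip [([267.7, 222.3], 0.75), ([283.8, 162.1], 0.65)]
scene zero_line [([283.2, 187.4], 0.87)]
scene finger_post []
scene clamp_ball [([253.3, 183.5], 0.67)]
scene sample_vial [([272.2, 207.5], 0.67)]
scene dropper [([309.6, 212.5], 0.65)]
scene jar [([292.0, 196.9], 0.59)]
scene boat [([219.3, 262.7], 0.71), ([280.1, 157.1], 0.44)]
{'vertical_fov': 55.900968753364104, 'cx': 254.43410477093673, 'cy': 195.68314045093962, 'dist_coeffs': array([-0.07561482,  0.        ,  0.        ,  0.        ,  0.        ]), 'rvec': array([ 2.22638377, -2.16475637, -0.00996067]), 'tvec': array([0.03771678, 0.49925757, 0.95374537])}
top polariscope []
top pointer_tip [([318.1, 189.9], 0.65)]
top zero_line [([275.5, 212.1], 0.69)]
top finger_post [([311.3, 193.9], 0.73)]
top clamp_ball [([241.3, 196.4], 0.73)]
top sample_vial []
top dropper [([320.9, 218.6], 0.65)]
top jar []
top boat [([214.6, 185.0], 0.94)]
```

Run:
```python
import cv2
for n,c in(("scene",(180,120,160,150)),("top",(190,110,200,150))):
    i=cv2.imread(f"pics/{n}0.png"); x,y,w,h=c
    cv2.imwrite(f"pics/{n}0c.png",cv2.resize(i[y:y+h,x:x+w],None,fx=4,fy=4,interpolation=cv2.INTER_CUBIC))
```

```text
(no output)
```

View pics/scene0.png

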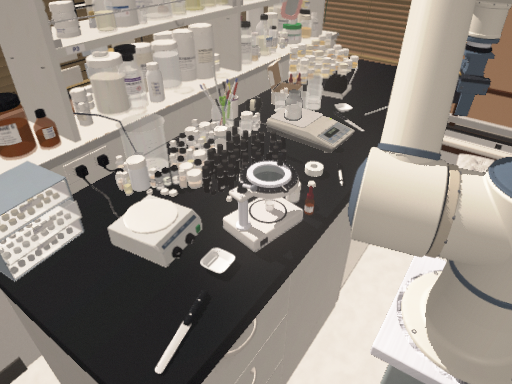

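View pics/top0.png

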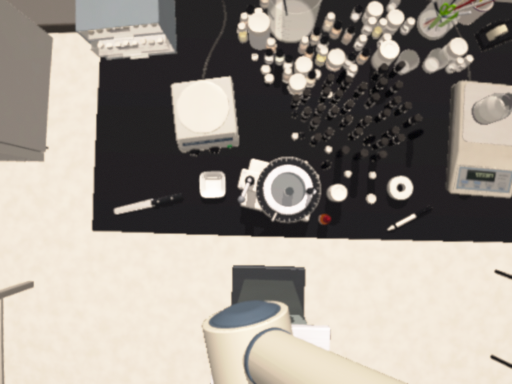

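```bash
sleep 1
```

```text
(no output)
```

View pics/scene0c.png

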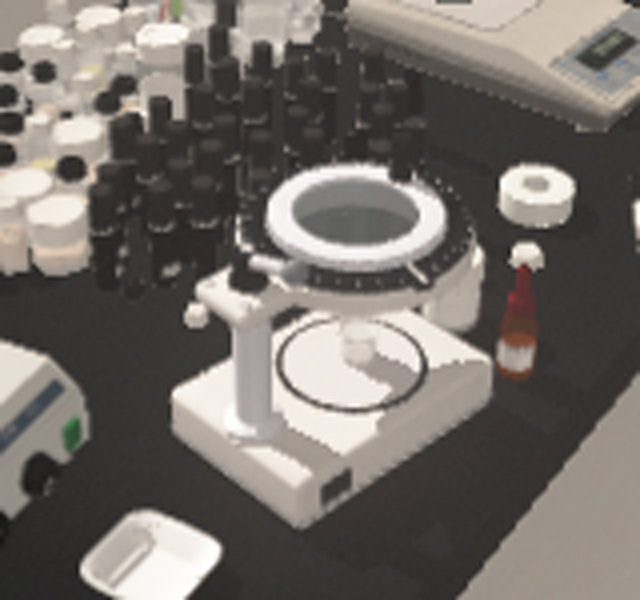

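View pics/top0c.png

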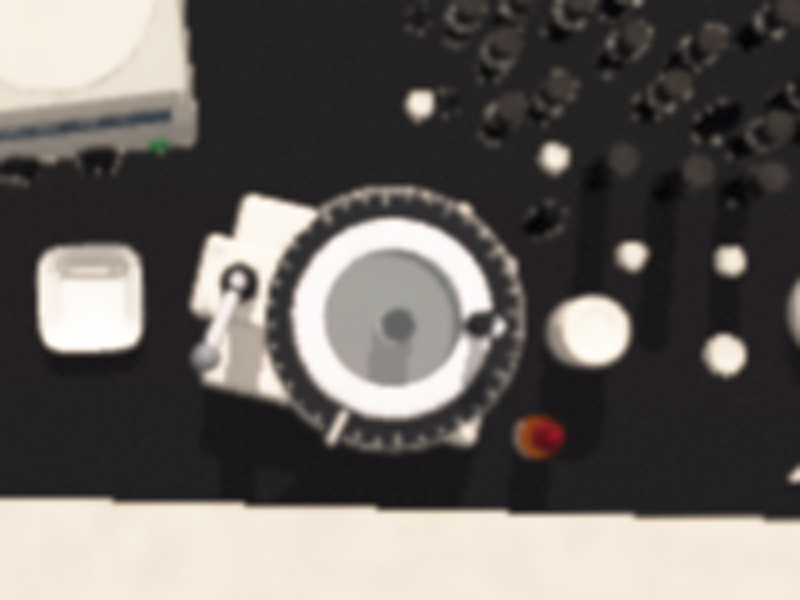

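The scene view shows the polariscope with its column at image left. In the top view (+x up, +y left) the post and pointer are near (311,191), pointing right. The long zero line is at about (274,217), bottom-left, and the clamp lever runs from pivot (249,180) to ball (241,199). I'll fit the pose next.

```bash
cat > h.py <<'E'
import numpy as np, cv2
from scipy.optimize import least_squares
def K(f):
    fl=f["img"].shape[0]/2/np.tan(np.radians(f["vertical_fov"])/2)
    return np.array([[fl,0,f["cx"]],[0,fl,f["cy"]],[0,0,1.]])
def proj(f,P): return cv2.projectPoints(np.asarray(P,float).reshape(-1,1,3),f["rvec"],f["tvec"],K(f),f["dist_coeffs"])[0].reshape(-1,2)
def toplane(f,uv,z):
    R=cv2.Rodrigues(f["rvec"])[0]; C=-R.T@f["tvec"]
    n=cv2.undistortPoints(np.asarray(uv,float).reshape(-1,1,2),K(f),f["dist_coeffs"]).reshape(-1,2)
    d=np.c_[n,np.ones(len(n))]@R; return C+d*((z-C[2])/d[:,2])[:,None]
def rect(f,c,z,half=0.1,mm=0.35):
    n=int(2*half*1000/mm); g=(np.arange(n)+.5)*mm/1000-half
    X=c[0]-g[:,None]+0*g[None]; Y=c[1]-g[None]+0*g[:,None]
    uv=proj(f,np.c_[X.ravel(),Y.ravel(),np.full(n*n,z)]).astype(np.float32)
    return cv2.remap(f["img"],uv[:,0].reshape(n,n),uv[:,1].reshape(n,n),cv2.INTER_CUBIC)
E
python3 - <<'E'
from h import *
from station import arm
import pickle
F={n:arm.grab_frame(n) for n in("scene","top")}; pickle.dump(F,open("f0.pkl","wb"))
t=F["top"]
for nm,uv,z in [("tip",[318.1,189.9],.16),("zero",[275.5,212.1],.158),("post",[311.3,193.9],.179),("ball",[241.3,196.4],.186),("centre",[288.7,190],.158)]:
    print(nm,toplane(t,[uv],z).round(4))
c=toplane(t,[[288.7,190]],.158)[0]
for n in F:
    cv2.imwrite(f"pics/rect_{n}.png",rect(F[n],c,.158))
E
```

```text
tip [[ 0.5116 -0.094   0.16  ]]
zero [[ 0.4596 -0.0009  0.158 ]]
post [[ 0.5017 -0.0767  0.179 ]]
ball [[0.4919 0.0745 0.186 ]]
centre [[ 0.5096 -0.0289  0.158 ]]
```

View pics/rect_top.png

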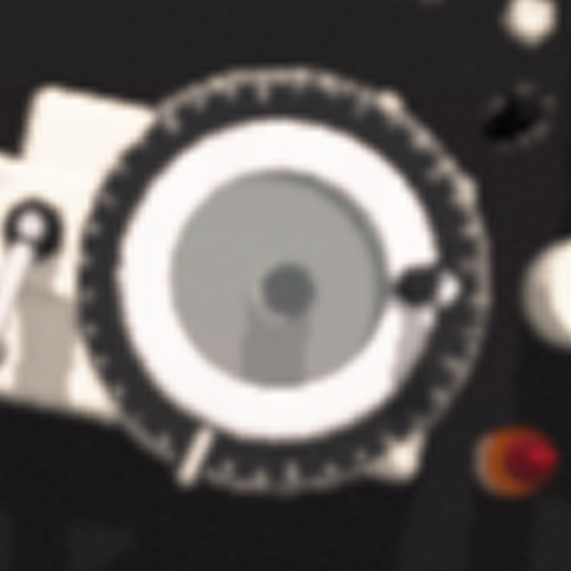

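View pics/rect_scene.png

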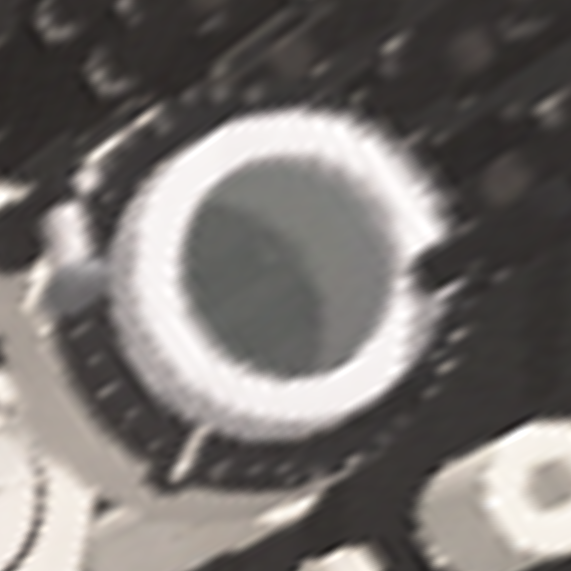

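```bash
cat >> h.py <<'E'
def ringfit(f,z,r,c0,sign,span=6e-3):
    """fit centre of circle radius r at height z; sign +1: bright outside"""
    R=r+np.arange(-span,span,2e-4); g=cv2.cvtColor(f["img"],cv2.COLOR_BGR2GRAY).astype(np.float32)
    c=np.array(c0[:2],float)
    for it in range(4):
        A=np.radians(np.arange(0,360,3)); P=np.array([[ (c[0]+q*np.cos(a),c[1]+q*np.sin(a),z) for q in R] for a in A])
        uv=proj(f,P.reshape(-1,3)).astype(np.float32).reshape(len(A),len(R),2)
        v=cv2.remap(g,uv[...,0],uv[...,1],cv2.INTER_CUBIC); d=sign*np.gradient(cv2.GaussianBlur(v,(9,1),0),axis=1)
        k=d.argmax(1); ok=(d.max(1)>0.5*np.median(d.max(1)))&(k>2)&(k<len(R)-3)
        pts=np.array([P[i,k[i],:2] for i in np.where(ok)[0]])
        s=least_squares(lambda p:np.hypot(*(pts-p[:2]).T)-p[2],[*c,r],loss="soft_l1",f_scale=5e-4); c=s.x[:2]
    return s.x,ok.sum()
E
python3 - <<'E'
from h import *
import pickle
F=pickle.load(open("f0.pkl","rb"))
for n in F:
    for z,r in((.164,.054),):
        print(n,z,ringfit(F[n],z,r,(.511,-.0286),-1))
t=F["top"]; c=(.5114,-.0286)
I=rect(t,(.51,.04),.186,.06,.15); cv2.imwrite("pics/clamp_top.png",I)
R=cv2.Rodrigues(t["rvec"])[0]; print("cam",-R.T@t["tvec"])
E
```

```text
scene 0.164 (array([ 0.51124097, -0.02267855,  0.05418632]), np.int64(114))
top 0.164 (array([ 0.51135241, -0.02629715,  0.05533559]), np.int64(115))
cam [0.47815821 0.02247504 0.96497176]
```

View pics/clamp_top.png

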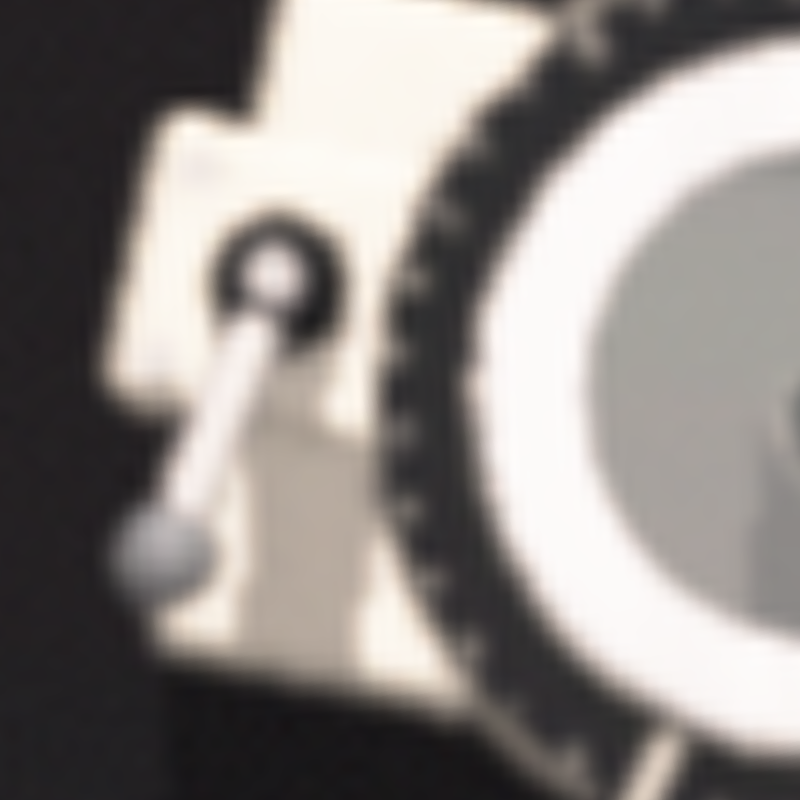

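The top rectification gives:
- Axis at about (0.511, -0.027).
- Pointer 87° CCW from world -x, and the zero line 26° CW of -x, so about 113° clockwise to go.
- Clamp pivot at (0.530, 0.060) and ball at (0.487, 0.076), with the polariscope yawed about -12°.

I'll move over with the fingers shut.

Emit:
{"api": "move_arm", "payload": {
  "moves": [
    [0.8,-0.6,-0.12,0,0,0,0],
    [0.8,-0.6,-0.12,0,0,0,0],
    [0.8,-0.6,-0.12,0,0,0,0],
    [0.8,-0.6,-0.12,0,0,0,0],
    [0.8,-0.6,-0.12,0,0,0,0],
    [0.8,-0.6,-0.12,0,0,0,0],
    [0.8,-0.6,-0.12,0,0,0,0],
    [0.8,-0.6,-0.12,0,0,0,0],
    [0.8,-0.6,-0.12,0,0,0,0],
    [0.8,-0.6,-0.12,0,0,0,0]
  ]
}}

```text
clock: 1.93
position: [0.3382, -0.3884, 0.2442]
orientation: [3.102, 0.494, 0.0]
force: [1.1, -0.5, -0.4]
grip_width: 0.0275
```

Emit:
{"api": "move_arm", "payload": {
  "moves": [
    [0.8,-0.6,-0.12,0,0,0,0],
    [0.8,-0.6,-0.12,0,0,0,0],
    [0.8,-0.6,-0.12,0,0,0,0],
    [0.8,-0.6,-0.12,0,0,0,0],
    [0.8,-0.6,-0.12,0,0,0,0],
    [0.8,-0.6,-0.12,0,0,0,0],
    [0.8,-0.6,-0.12,0,0,0,0],
    [0.8,-0.6,0,0,0,0,0],
    [0.8,-0.6,0,0,0,0,0],
    [0.8,-0.6,0,0,0,0,0]
  ]
}}

```text
clock: 2.77
position: [0.4818, -0.1836, 0.2651]
orientation: [3.102, 0.494, 0.0]
force: [-0.1, -0.3, 0.3]
grip_width: 0.0006
```

Emit:
{"api": "move_arm", "payload": {
  "moves": [
    [0,0,0,0,0,-7.15,0],
    [0,0,0,0,0,-7.15,0],
    [0,0,0,0,0,-7.15,0],
    [0,0,0,0,0,-7.15,0],
    [0,0,0,0,0,-7.15,0],
    [0,0,0,0,0,-7.15,0],
    [0,0,0,0,0,-7.15,0],
    [0,0,0,0,0,-7.15,0],
    [0,0,0,0,0,-7.15,0],
    [0,0,0,0,0,-7.15,0]
  ]
}}

```text
clock: 3.6
position: [0.4811, -0.1847, 0.265]
orientation: [2.222, 2.22, 0.0]
force: [-0.2, -0.3, -0.4]
grip_width: 0.0004
```

Emit:
{"api": "move_arm", "payload": {
  "moves": [
    [0.886,0.57,0,0,0,0,0],
    [0.886,0.57,0,0,0,0,0],
    [0.886,0.57,0,0,0,0,0],
    [0.886,0.57,0,0,0,0,0],
    [0.886,0.57,0,0,0,2.7,0],
    [0,0,0.8,0,0,0,0],
    [0,0,0.8,0,0,0,0],
    [0,0,0.8,0,0,0,0],
    [0,0,0.5,0,0,0,0],
    [0,0,0,0,0,0,0]
  ]
}}

```text
clock: 4.43
position: [0.5518, -0.074, 0.19]
orientation: [-2.278, -2.158, 0.003]
force: [-0.5, 0.4, -0.0]
grip_width: 0.0002
```

Run:
```python
from h import *
from station import arm
s=arm.observe(); print(s["clock"],s["position"],s["orientation"],s["force"],s["q"])
for n in("scene","top"):
    f=arm.grab_frame(n)
    x,y=[int(v) for v in proj(f,[[.511,-.027,.17]])[0]]
    cv2.imwrite(f"pics/a_{n}.png",cv2.resize(f["img"][y-60:y+60,x-70:x+70],None,fx=5,fy=5,interpolation=cv2.INTER_CUBIC))
```

```text
4.4333 [ 0.55181104 -0.0740297   0.19001553] [-2.27821847 -2.15817256  0.00342029] [-0.46591722  0.41633657 -0.0092682 ] [-2.40634177e-01  4.25305316e-01  1.54313292e+00  3.11207471e-05
  1.17722710e+00 -1.86540648e-01]
```

View pics/a_scene.png

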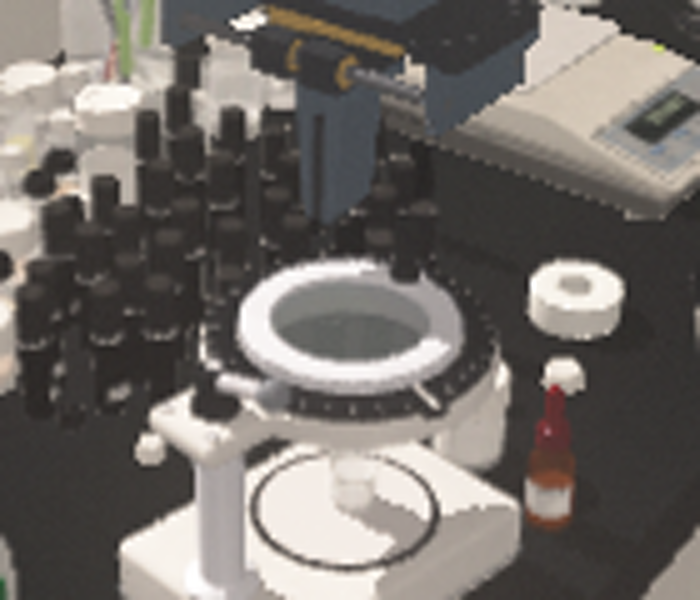

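View pics/a_top.png

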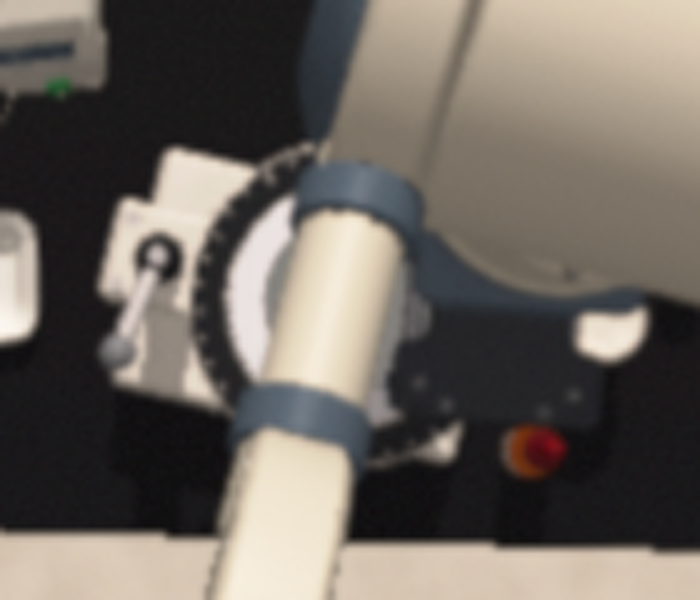

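The scene view shows the shut fingers behind the post on its +x side, tip near (335,210) in the crop and post at (407,255). The way is clear, so I'll lower and approach.

Emit:
{"api": "move_arm", "payload": {
  "moves": [
    [0,0,0.36,0,0,0,0],
    [0,0,0.36,0,0,0,0],
    [0,-0.2,0,0,0,0,0],
    [0,-0.2,0,0,0,0,0],
    [0,-0.2,0,0,0,0,0],
    [0,0,0,0,0,0,0]
  ]
}}

```text
clock: 5.03
position: [0.5371, -0.0735, 0.1747]
orientation: [-2.281, -2.16, 0.0]
force: [0.9, -0.6, -0.8]
grip_width: 0.0006
```

Emit:
{"api": "move_arm", "payload": {
  "moves": [
    [0,-0.08,0,0,0,0,0],
    [0,0,0,0,0,0,0]
  ]
}}

```text
clock: 5.2
position: [0.5361, -0.0736, 0.1748]
orientation: [2.281, 2.16, 0.0]
force: [-0.7, 0.8, 0.1]
grip_width: 0.0004
```

Emit:
{"api": "move_arm", "payload": {
  "moves": [
    [0,-0.08,0,0,0,0,0],
    [0,0,0,0,0,0,0]
  ]
}}

```text
clock: 5.37
position: [0.5341, -0.0734, 0.1745]
orientation: [2.281, 2.16, 0.0]
force: [0.3, -0.5, -0.6]
grip_width: 0.0005
```

Emit:
{"api": "move_arm", "payload": {
  "moves": [
    [0,-0.08,0,0,0,0,0],
    [0,0,0,0,0,0,0]
  ]
}}

```text
clock: 5.53
position: [0.5319, -0.0733, 0.1744]
orientation: [-2.281, -2.16, 0.0]
force: [-0.2, 0.2, -1.1]
grip_width: 0.0002
```

Emit:
{"api": "move_arm", "payload": {
  "moves": [
    [0,-0.08,0,0,0,0,0],
    [0,0,0,0,0,0,0]
  ]
}}

```text
clock: 5.7
position: [0.5299, -0.0731, 0.1744]
orientation: [-2.281, -2.16, 0.0]
force: [0.3, 0.8, 0.3]
grip_width: 0.0003
```

Emit:
{"api": "move_arm", "payload": {
  "moves": [
    [0,-0.08,0,0,0,0,0],
    [0,0,0,0,0,0,0]
  ]
}}

```text
clock: 5.87
position: [0.5279, -0.0731, 0.1744]
orientation: [-2.281, -2.16, 0.0]
force: [0.7, 0.1, -0.5]
grip_width: 0.0005
```

Emit:
{"api": "move_arm", "payload": {
  "moves": [
    [0,-0.08,0,0,0,0,0],
    [0,0,0,0,0,0,0]
  ]
}}

```text
clock: 6.03
position: [0.5263, -0.073, 0.1745]
orientation: [2.28, 2.16, 0.001]
force: [3.1, -0.5, -0.7]
grip_width: 0.0002
```

Emit:
{"api": "move_arm", "payload": {
  "moves": [
    [0,-0.08,0,0,0,0,0],
    [0,0,0,0,0,0,0]
  ]
}}

```text
clock: 6.2
position: [0.5243, -0.073, 0.1745]
orientation: [2.28, 2.16, 0.0]
force: [2.5, -1.4, -1.3]
grip_width: 0.0004
```

Emit:
{"api": "move_arm", "payload": {
  "moves": [
    [0,-0.08,0,0,0,0,0],
    [0,0,0,0,0,0,0]
  ]
}}

```text
clock: 6.37
position: [0.5222, -0.0729, 0.1745]
orientation: [2.281, 2.16, 0.0]
force: [2.4, -3.0, -0.3]
grip_width: 0.0005
```

Contact was at TCP x ≈ 0.5265 with about 3 N, as expected. Next I'll turn the tool to be radial, then follow the arc with constant rows.

Emit:
{"api": "move_arm", "payload": {
  "moves": [
    [-0.035,0,0,0,0,2.75,0],
    [-0.035,0,0,0,0,2.75,0],
    [-0.035,-0.097,0,0,0,3,0],
    [-0.035,-0.097,0,0,0,3,0],
    [-0.035,-0.097,0,0,0,3,0],
    [-0.035,-0.097,0,0,0,3,0],
    [-0.035,-0.097,0,0,0,3,0],
    [-0.035,-0.097,0,0,0,3,0]
  ]
}}

```text
clock: 7.03
position: [0.5069, -0.0754, 0.1745]
orientation: [2.675, 1.647, 0.001]
force: [3.5, 0.4, -0.2]
grip_width: 0.0001
```

```bash
cat >> h.py <<'E'
def st(ax=(.5113,-.0265)):
    from station import arm
    s=arm.observe(); R=cv2.Rodrigues(s["orientation"])[0]
    a=R.T@(np.array([*ax,s["position"][2]])-s["position"])
    print(round(s["clock"],2),"pos",s["position"].round(4),"yaw",np.degrees(np.arctan2(R[1,0],R[0,0])).round(1),"axis in tool mm",(a*1000).round(1),"F tool",(R.T@s["force"]).round(1),"q",s["q"].round(2))
    return s
def crop(n,name,c=(.511,-.027,.17),k=5,h=60,w=75):
    from station import arm
    f=arm.grab_frame(n); x,y=[int(v) for v in proj(f,[c])[0]]
    cv2.imwrite(f"pics/{name}.png",cv2.resize(f["img"][y-h:y+h,x-w:x+w],None,fx=k,fy=k,interpolation=cv2.INTER_CUBIC)); return f
E
python3 -c "
from h import *
st();crop('scene','b_scene')"
```

```text
7.03 pos [ 0.5069 -0.0754  0.1745] yaw 63.2 axis in tool mm [ 45.6 -18.    0. ] F tool [2.  2.9 0.2] q [-0.26  0.38  1.67  0.    1.09  0.2 ]
```

View pics/b_scene.png

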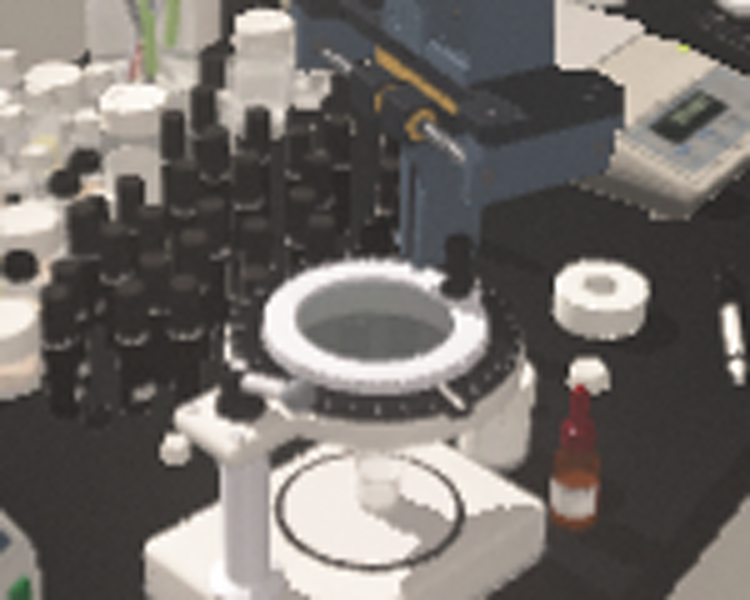

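The fingers sit behind the post, and the post has come round to about 63° from -x. The drop bottle and jar are clear. I'll continue.

Emit:
{"api": "move_arm", "payload": {
  "moves": [
    [-0.035,-0.097,0,0,0,3,0],
    [-0.035,-0.097,0,0,0,3,0],
    [-0.035,-0.097,0,0,0,3,0],
    [-0.035,-0.097,0,0,0,3,0],
    [-0.035,-0.097,0,0,0,3,0],
    [-0.035,-0.097,0,0,0,3,0],
    [-0.035,-0.097,0,0,0,3,0],
    [-0.035,-0.097,0,0,0,3,0],
    [-0.035,-0.097,0,0,0,3,0],
    [-0.035,-0.097,0,0,0,3,0]
  ]
}}

```text
clock: 7.92
position: [0.483, -0.0667, 0.1745]
orientation: [3.009, 0.901, 0.001]
force: [3.1, -1.6, -0.3]
grip_width: 0.0008
```

```bash
python3 -c "
from h import *
st()"
```

```text
7.92 pos [ 0.483  -0.0667  0.1745] yaw 33.3 axis in tool mm [ 45.8 -18.1   0. ] F tool [1.7 3.1 0.3] q [-0.26  0.35  1.73 -0.    1.06  0.73]
```

Emit:
{"api": "move_arm", "payload": {
  "moves": [
    [-0.035,-0.097,0,0,0,3,0],
    [-0.035,-0.097,0,0,0,3,0],
    [-0.035,-0.097,0,0,0,3,0],
    [-0.035,-0.097,0,0,0,3,0],
    [-0.035,-0.097,0,0,0,3,0],
    [-0.035,-0.097,0,0,0,3,0],
    [-0.035,-0.097,0,0,0,3,0],
    [-0.035,-0.097,0,0,0,3,0],
    [-0.035,-0.097,0,0,0,3,0],
    [-0.035,-0.097,0,0,0,3,0]
  ]
}}

```text
clock: 8.75
position: [0.4665, -0.0472, 0.1745]
orientation: [3.14, 0.091, 0.0]
force: [2.2, -3.0, 1.3]
grip_width: 0.0006
```

```bash
python3 -c "
from h import *
st();crop('scene','c_scene');crop('top','c_top')"
```

```text
8.75 pos [ 0.4665 -0.0472  0.1745] yaw 3.3 axis in tool mm [ 45.9 -18.1  -0. ] F tool [ 2.   3.1 -1.3] q [-0.23  0.33  1.77 -0.    1.05  1.28]
```

View pics/c_scene.png

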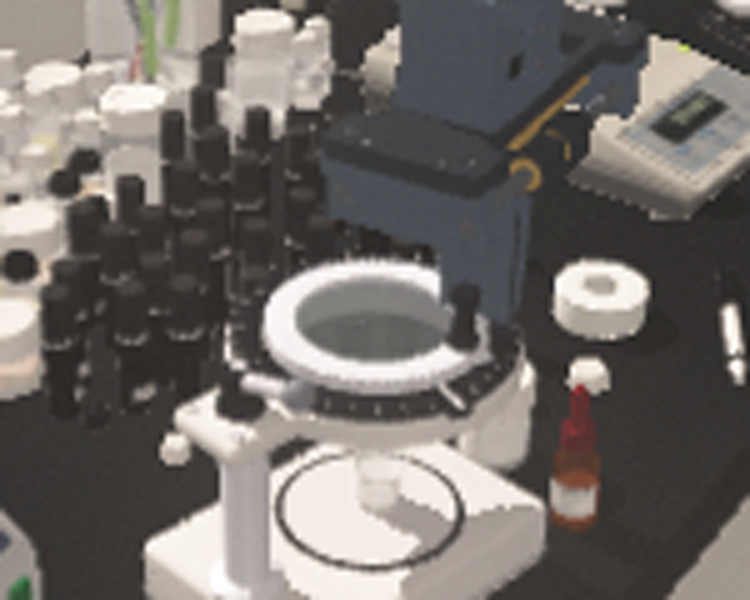

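View pics/c_top.png

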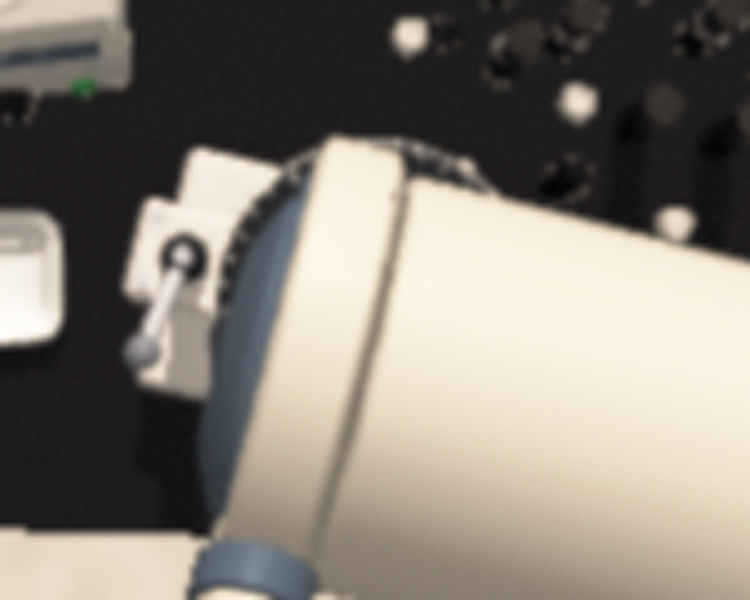

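The post is at about 3° and the zero line at about -26°. I'll push 21° more, stopping short, then back off to measure.

Emit:
{"api": "move_arm", "payload": {
  "moves": [
    [-0.035,-0.097,0,0,0,3,0],
    [-0.035,-0.097,0,0,0,3,0],
    [-0.035,-0.097,0,0,0,3,0],
    [-0.035,-0.097,0,0,0,3,0],
    [-0.035,-0.097,0,0,0,3,0],
    [-0.035,-0.097,0,0,0,3,0],
    [-0.035,-0.097,0,0,0,3,0],
    [0,0,0,0,0,0,0]
  ]
}}

```text
clock: 9.52
position: [0.4618, -0.0296, 0.1744]
orientation: [3.105, -0.48, -0.001]
force: [0.4, -1.8, 1.1]
grip_width: 0.0006
```

```bash
python3 -c "
from h import *
import pickle
st();f=crop('scene','d_scene',(.46,-.01,.165),10,30,38)
pickle.dump(f,open('d.pkl','wb'))
cv2.imwrite('pics/d_rect.png',rect(f,(.511,-.0245),.158,.085,.3))
"
```

```text
9.52 pos [ 0.4618 -0.0296  0.1744] yaw -17.6 axis in tool mm [ 46.3 -17.9  -0. ] F tool [ 0.9  1.6 -1.1] q [-0.19  0.32  1.78 -0.    1.04  1.69]
```

View pics/d_scene.png

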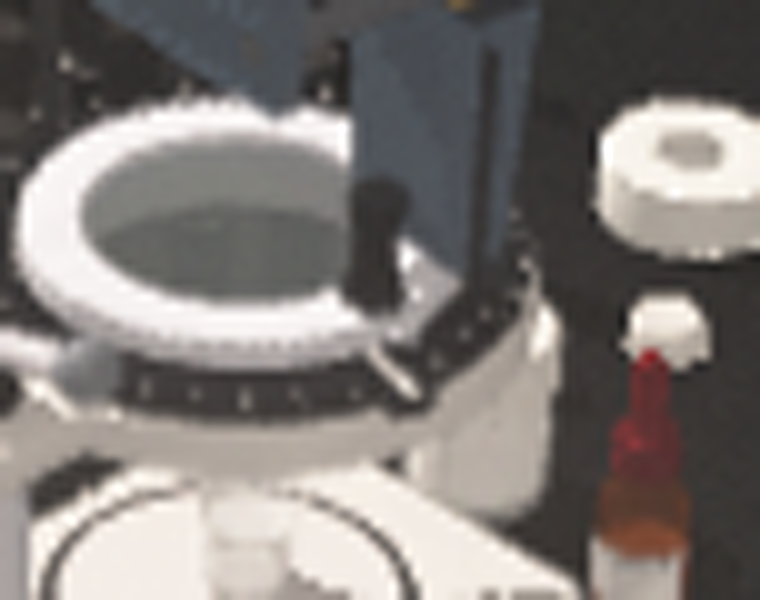

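View pics/d_rect.png

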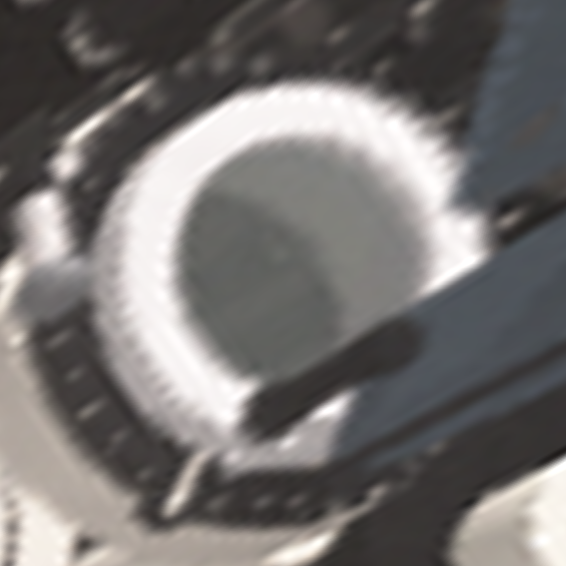

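Both views show the arrow about 8° short of the zero line; in the rectified view the pointer is at (225,465) and the line at (190,480). I'll push 4° more, then back away for a clear top view.

Emit:
{"api": "move_arm", "payload": {
  "moves": [
    [-0.023,-0.065,0,0,0,2,0],
    [-0.023,-0.065,0,0,0,2,0],
    [0,0,0,0,0,0,0]
  ]
}}

```text
clock: 9.82
position: [0.4617, -0.0263, 0.1743]
orientation: [3.086, -0.586, -0.001]
force: [-1.5, -2.3, 1.2]
grip_width: 0.0005
```

```bash
python3 -c "
from h import *
st()"
```

```text
9.82 pos [ 0.4617 -0.0263  0.1743] yaw -21.5 axis in tool mm [ 46.2 -18.   -0. ] F tool [-0.5  2.7 -1.2] q [-0.19  0.32  1.78 -0.    1.04  1.76]
```

Emit:
{"api": "move_arm", "payload": {
  "moves": [
    [0,0.4,0,0,0,0,0],
    [0,0.4,0,0,0,0,0],
    [0,0,-0.9,0,0,0,0],
    [0,0,-0.9,0,0,0,0],
    [0,0,-0.9,0,0,0,0],
    [-0.2,0.9,0,0,0,0,0],
    [-0.2,0.9,0,0,0,0,0],
    [-0.2,0.9,0,0,0,0,0],
    [-0.2,0.9,0,0,0,0,0],
    [-0.2,0.9,0,0,0,0,0]
  ]
}}

```text
clock: 10.65
position: [0.3887, -0.1416, 0.2419]
orientation: [-3.086, 0.586, 0.0]
force: [-0.4, 0.2, -0.2]
grip_width: 0.0004
```

Emit:
{"api": "move_arm", "payload": {
  "moves": [
    [0.2,0.9,0,0,0,0,0],
    [0.2,0.9,0,0,0,0,0],
    [0.2,0.9,0,0,0,0,0],
    [0.2,0.9,0,0,0,0,0],
    [0.2,0.9,0,0,0,0,0],
    [0,0,0,0,0,0,0]
  ]
}}

```text
clock: 11.15
position: [0.3709, -0.258, 0.2419]
orientation: [3.085, -0.589, 0.001]
force: [0.1, 0.9, -0.7]
grip_width: 0.0005
```

```bash
python3 -c "
from h import *
import pickle
st();f=crop('scene','e_scene',(.46,-.01,.165),10,30,38)
t=crop('top','e_top')
pickle.dump((f,t),open('e.pkl','wb'))
cv2.imwrite('pics/e_rect.png',rect(t,(.4513,-.0025),.159,.045,.15))
for n in('scene','top'):
  for m in('pointer_tip','zero_line','finger_post'):
    from station import arm
    print(n,m,[(x['position'],round(x['p'],2)) for x in arm.mark_of(n,m)])
"
```

```text
11.15 pos [ 0.3709 -0.258   0.2419] yaw -21.6 axis in tool mm [  45.2 -266.9   -0.3] F tool [-0.3 -0.9  0.7] q [-0.74  0.22  1.71 -0.    1.21  1.21]
scene pointer_tip [([288.6, 183.2], 0.87)]
scene zero_line [([282.8, 186.5], 0.65), ([309.0, 211.5], 0.29)]
scene finger_post [([280.9, 172.7], 0.8)]
top pointer_tip [([279.1, 217.1], 0.97)]
top zero_line [([274.8, 214.8], 0.56)]
top finger_post [([282.1, 211.1], 0.95)]
```

View pics/e_scene.png

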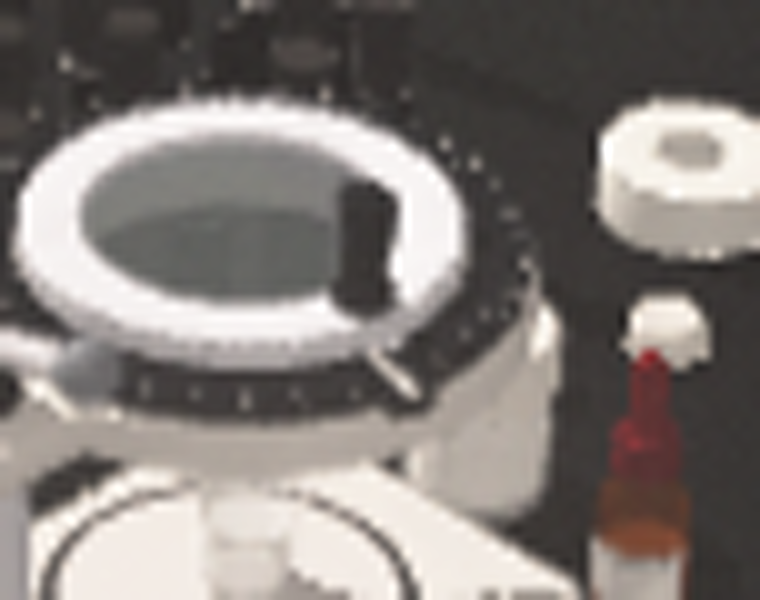

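View pics/e_top.png

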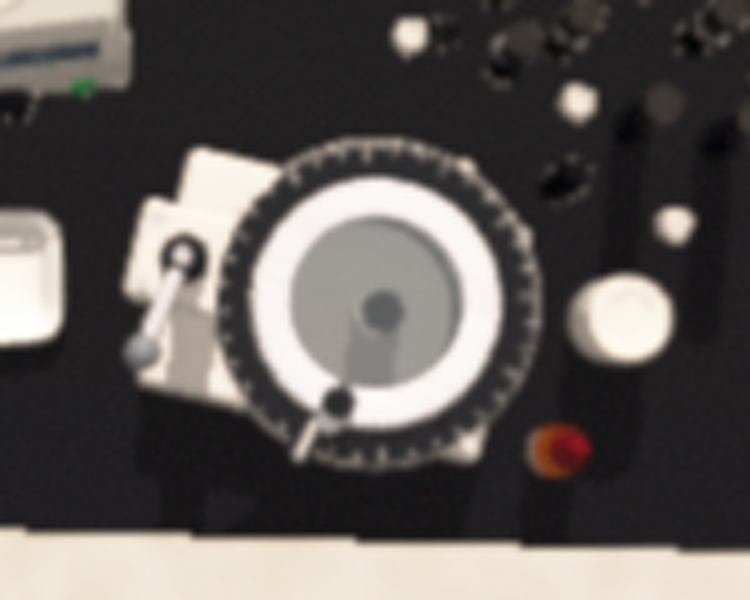

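View pics/e_rect.png

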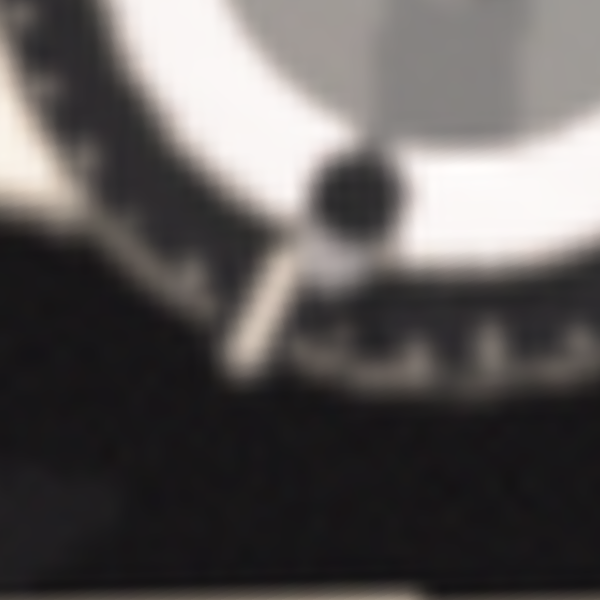

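```bash
cat > pol.py <<'E'
from h import *
def polar(f,c,z,r0,r1,a=np.arange(0,360,.25),dr=2e-4):
    r=np.arange(r0,r1,dr); A=np.radians(a)   # a: angle CCW from world -x
    P=np.stack([c[0]-np.outer(r,np.cos(A)),c[1]-np.outer(r,np.sin(A)),np.full((len(r),len(a)),z)],-1)
    uv=proj(f,P.reshape(-1,3)).astype(np.float32).reshape(len(r),len(a),2)
    g=cv2.cvtColor(f["img"],cv2.COLOR_BGR2GRAY).astype(np.float32)
    return cv2.remap(g,uv[...,0],uv[...,1],cv2.INTER_CUBIC),r,a
E
python3 - <<'E'
from pol import *
import pickle
f,t=pickle.load(open("e.pkl","rb"))
print(ringfit(t,.164,.054,(.511,-.0266),-1), ringfit(f,.164,.054,(.511,-.024),-1))
# window inner edge (grey inside -> white outside)
for r in (.036,.037,.038): print(ringfit(t,.164,r,(.511,-.0266),1), ringfit(f,.164,r,(.511,-.024),1))
# dark collar: angular 10deg periodicity: maximise 36-harmonic amp at R~67..70
from scipy.optimize import minimize
for n,F,c0 in(("top",t,(.5114,-.027)),("scene",f,(.511,-.0245))):
    def h(c):
        I,r,a=polar(F,c,.158,.066,.071); s=I.mean(0); s=s-cv2.blur(s[None],(41,1))[0]; s=np.clip(s,-15,15)
        return -abs((s*np.exp(-1j*np.radians(a)*36)).mean())
    best=min(((h((c0[0]+i*1e-3,c0[1]+j*1e-3)),i,j) for i in range(-4,5) for j in range(-4,5)))
    m=minimize(h,(c0[0]+best[1]*1e-3,c0[1]+best[2]*1e-3),method="Nelder-Mead",options=dict(initial_simplex=np.array([[0,0],[1e-3,0],[0,1e-3]])+np.array([c0[0]+best[1]*1e-3,c0[1]+best[2]*1e-3])))
    I,r,a=polar(F,m.x,.158,.066,.071); s=I.mean(0); s=np.clip(s-cv2.blur(s[None],(41,1))[0],-15,15)
    print(n,m.x,m.fun,"phase deg",(np.degrees(np.angle((s*np.exp(1j*np.radians(a)*36)).mean()))/36)%10)
    I,r,a=polar(F,m.x,.159,.045,.078,np.arange(-60,20,.1)); cv2.imwrite(f"pics/pol_{n}.png",cv2.resize(I,(800,500)))
E
```

```text
(array([ 0.5114609 , -0.02640651,  0.05525816]), np.int64(115)) (array([ 0.51096564, -0.0225717 ,  0.0543776 ]), np.int64(107))
(array([ 0.51178815, -0.02642629,  0.03822434]), np.int64(117)) (array([ 0.51133058, -0.02243929,  0.03847703]), np.int64(112))
(array([ 0.51178815, -0.02642629,  0.03822434]), np.int64(117)) (array([ 0.5113053, -0.0225304,  0.0385112]), np.int64(113))
(array([ 0.51178815, -0.02642629,  0.03822434]), np.int64(117)) (array([ 0.51133235, -0.02254604,  0.03847878]), np.int64(113))
top [ 0.51130768 -0.02662377] -7.789996673237833 phase deg 4.513680382486854
scene [ 0.51129468 -0.02370829] -4.405705064891563 phase deg 4.485794513229904[ WARN:0@7.449] global loadsave.cpp:1063 imwrite_ Unsupported depth image for selected encoder is fallbacked to CV_8U.
```

View pics/pol_top.png

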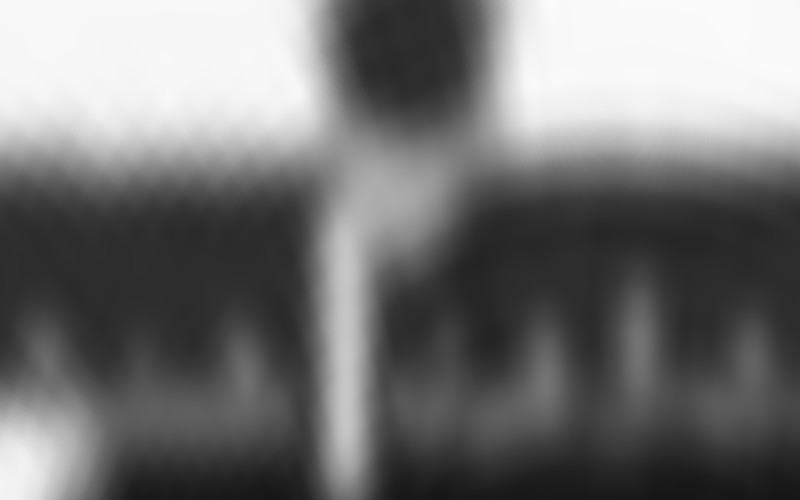

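View pics/pol_scene.png

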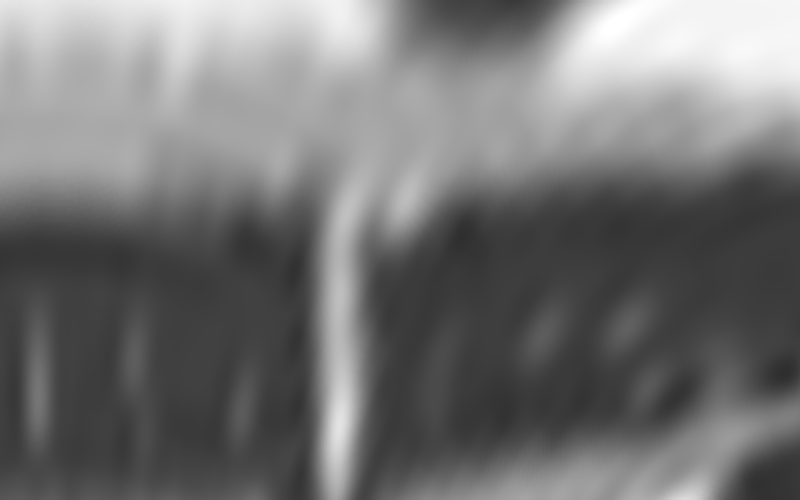

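```bash
cat >> pol.py <<'E'
def ana(f,a0,cT=(.5114,-.0265),name=None):
    # knob: dark disc r7 mm at z .194 in top view: best-contrast template match
    g=cv2.cvtColor(f["img"],cv2.COLOR_BGR2GRAY).astype(np.float32)
    th=np.arange(0,2*np.pi,.2)
    def val(c,rad,z): 
        uv=proj(f,np.c_[c[0]+rad*np.cos(th),c[1]+rad*np.sin(th),np.full(len(th),z)]).astype(np.float32)
        return cv2.remap(g,uv[:,:1],uv[:,1:],cv2.INTER_CUBIC).mean()
    best=[]
    for a in np.arange(a0-8,a0+8,.25):
        for r in np.arange(.042,.052,.0005):
            A=np.radians(a); c=(cT[0]-r*np.cos(A),cT[1]-r*np.sin(A))
            best.append((sum(val(c,q,.194) for q in(.002,.004,.0055)) - .6*val(c,.0075,.194),a,r))
    best.sort(); print("knob",np.mean([b[1] for b in best[:8]]),np.mean([b[2] for b in best[:8]]))
    I,r,a=polar(f,(.5113,-.0266),.159,.045,.078,np.arange(-60,20,.1))
    for lo,hi in((.056,.058),(.058,.060),(.060,.062),(.063,.066),(.066,.070),(.070,.073)):
        s=I[(r>=lo)&(r<hi)].mean(0); k=(a>a0-13)&(a<a0+10); w=np.clip(s[k]-60,0,None); 
        print(lo,"centroid",round((w*a[k]).sum()/w.sum(),2),"peak",round(a[k][w.argmax()],1))
    if name: cv2.imwrite(name,cv2.resize(I.clip(0,255).astype(np.uint8),(800,500)))
E
python3 - <<'E'
from pol import *
import pickle
f,t=pickle.load(open("e.pkl","rb")); ana(t,-20)
F=pickle.load(open("f0.pkl","rb"))["top"]; 
I,r,a=polar(F,(.5113,-.0266),.159,.045,.078,np.arange(60,120,.1))
for lo,hi in((.054,.056),(.056,.058),(.058,.060),(.060,.062)):
    s=I[(r>=lo)&(r<hi)].mean(0); w=np.clip(s-60,0,None); print(lo,(w*a).sum()/w.sum(),a[w.argmax()])
ana(F,86)
E
```

```text
knob -20.75 0.04768750000000001
0.056 centroid -21.36 peak -23.0
0.058 centroid -21.89 peak -24.6
0.06 centroid -23.33 peak -25.5
0.063 centroid -25.46 peak -25.5
0.066 centroid -25.21 peak -25.4
0.07 centroid -23.11 peak -25.4
0.054 94.339620900714 115.40000000000079
0.056 92.07809916632772 86.20000000000037
0.058 87.03055400058363 86.70000000000039
0.06 87.3441451359306 87.40000000000039
knob 85.125 0.044250000000000005pol.py:24: RuntimeWarning: invalid value encountered in scalar divide
  print(lo,"centroid",round((w*a[k]).sum()/w.sum(),2),"peak",round(a[k][w.argmax()],1))
Traceback (most recent call last):
  File "pol.py", line 24, in ana
    print(lo,"centroid",round((w*a[k]).sum()/w.sum(),2),"peak",round(a[k][w.argmax()],1))
                                                                          ~~~~~~~~^^
ValueError: attempt to get argmax of an empty sequence
```

The polar unwrap gives the zero line at -25.5° from both cameras. The pointer is between -19.3° and -20.7°, so about 5–6° remain. I'll return and push 4.5° more.

Emit:
{"api": "move_arm", "payload": {
  "moves": [
    [0.04,-0.9,0,0,0,0,0],
    [0,-0.95,0,0,0,0,0],
    [0,-0.95,0,0,0,0,0],
    [0,-0.95,0,0,0,0,0],
    [0,-0.95,0,0,0,0,0],
    [0,-0.95,0,0,0,0,0],
    [0,-0.95,0,0,0,0,0],
    [0,-0.95,0,0,0,0,0],
    [0,-0.95,0,0,0,0,0],
    [0,-0.95,0,0,0,0,0]
  ]
}}

```text
clock: 12.38
position: [0.4599, -0.0331, 0.242]
orientation: [-3.086, 0.587, -0.0]
force: [-0.2, -0.9, -0.0]
grip_width: 0.0009
```

Emit:
{"api": "move_arm", "payload": {
  "moves": [
    [0,0,0.9,0,0,0,0],
    [0,0,0.9,0,0,0,0],
    [0,0,0.9,0,0,0,0],
    [0,0,0,0,0,0,0],
    [0,0,0,0,0,0,0]
  ]
}}

```text
clock: 12.8
position: [0.4591, -0.0343, 0.1742]
orientation: [-3.086, 0.588, 0.003]
force: [0.1, -1.1, 0.6]
grip_width: 0.0003
```

```bash
python3 -c "
from h import *
st()"
```

```text
12.8 pos [ 0.4591 -0.0343  0.1742] yaw -21.6 axis in tool mm [ 45.6 -26.4  -0.1] F tool [ 0.5  0.9 -0.6] q [-0.2   0.32  1.79  0.    1.04  1.74]
```

Emit:
{"api": "move_arm", "payload": {
  "moves": [
    [0,-0.168,0,0,0,0,0],
    [0,-0.168,0,0,0,0,0],
    [0,0,0,0,0,0,0],
    [-0.018,-0.049,0,0,0,1.5,0],
    [-0.018,-0.049,0,0,0,1.5,0],
    [-0.018,-0.049,0,0,0,1.5,0],
    [0,0,0,0,0,0,0]
  ]
}}

```text
clock: 13.38
position: [0.4636, -0.0231, 0.1753]
orientation: [3.06, -0.711, 0.003]
force: [-0.7, -1.8, 1.9]
grip_width: 0.0005
```

```bash
python3 -c "
from pol import *
st();f=crop('scene','g_scene',(.46,-.01,.165),10,30,38)
I,r,a=polar(f,(.51129,-.0237),.159,.045,.078,np.arange(-60,20,.1)); cv2.imwrite('pics/g_pol.png',cv2.resize(I.clip(0,255).astype(np.uint8),(800,500)))
"
```

```text
13.38 pos [ 0.4636 -0.0231  0.1753] yaw -26.2 axis in tool mm [ 44.3 -18.    0.1] F tool [ 0.1  1.9 -1.9] q [-0.18  0.32  1.78 -0.    1.04  1.85]
```

View pics/g_scene.png

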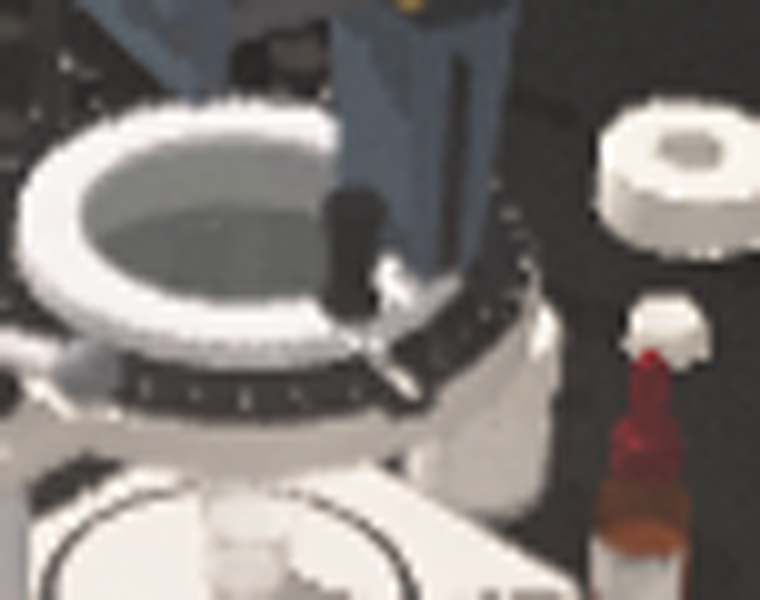

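View pics/g_pol.png

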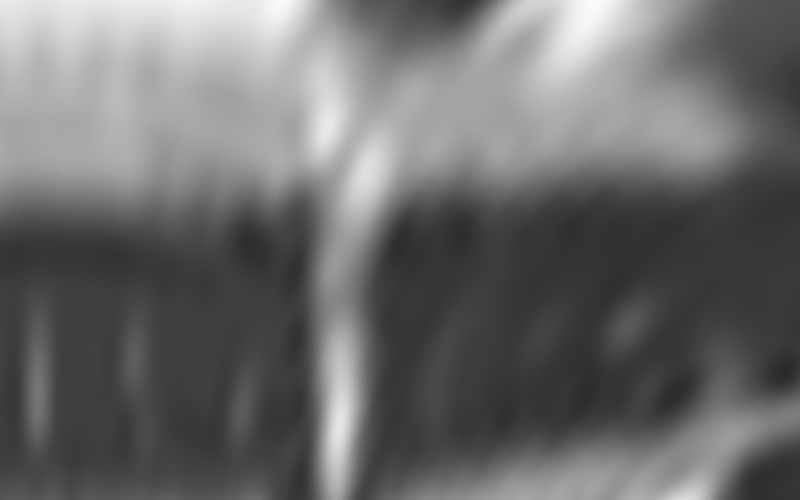

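Emit:
{"api": "move_arm", "payload": {
  "moves": [
    [-0.012,-0.032,0,0,0,1,0],
    [0,0,0,0,0,0,0]
  ]
}}

```text
clock: 13.6
position: [0.4634, -0.0222, 0.1748]
orientation: [3.054, -0.738, 0.001]
force: [-0.8, -2.7, 0.9]
grip_width: 0.0005
```

```bash
python3 -c "
from h import *
st()"
```

```text
13.6 pos [ 0.4634 -0.0222  0.1748] yaw -27.2 axis in tool mm [ 44.6 -18.1   0. ] F tool [ 0.5  2.8 -0.9] q [-0.18  0.32  1.78 -0.    1.04  1.87]
```

Emit:
{"api": "move_arm", "payload": {
  "moves": [
    [0,0.4,0,0,0,0,0],
    [0,0.4,0,0,0,0,0],
    [0,0,-0.9,0,0,0,0],
    [0,0,-0.9,0,0,0,0],
    [0,0,-0.9,0,0,0,0],
    [0,0.95,0,0,0,0,0],
    [0,0.95,0,0,0,0,0],
    [0,0.95,0,0,0,0,0],
    [0,0.95,0,0,0,0,0],
    [0,0.95,0,0,0,0,0]
  ]
}}

```text
clock: 14.43
position: [0.3986, -0.147, 0.2418]
orientation: [-3.054, 0.736, 0.0]
force: [1.5, -0.2, -0.1]
grip_width: 0.0002
```

Emit:
{"api": "move_arm", "payload": {
  "moves": [
    [0,0.9,0,0,0,0,0],
    [0,0.9,0,0,0,0,0],
    [0,0.9,0,0,0,0,0],
    [0,0.9,0,0,0,0,0],
    [0,0,0,0,0,0,0]
  ]
}}

```text
clock: 14.85
position: [0.357, -0.2288, 0.2418]
orientation: [3.053, -0.739, -0.0]
force: [0.4, 0.0, -0.2]
grip_width: 0.0002
```

```bash
python3 -c "
from pol import *
import pickle
st();f=crop('scene','i_scene',(.46,-.01,.165),10,30,38)
t=crop('top','i_top'); pickle.dump((f,t),open('i.pkl','wb'))
ana(t,-25,name='pics/i_pt.png')
I,r,a=polar(f,(.51129,-.0237),.159,.045,.078,np.arange(-60,20,.1)); cv2.imwrite('pics/i_ps.png',cv2.resize(I.clip(0,255).astype(np.uint8),(800,500)))
cv2.imwrite('pics/i_rect.png',rect(t,(.4513,-.0025),.159,.045,.15))
"
```

```text
14.85 pos [ 0.357  -0.2288  0.2418] yaw -27.2 axis in tool mm [ 4.470e+01 -2.505e+02 -2.000e-01] F tool [ 0.4 -0.2  0.2] q [-0.71  0.18  1.77 -0.    1.2   1.34]
knob -26.03125 0.04756250000000001
0.056 centroid -25.97 peak -24.6
0.058 centroid -24.82 peak -25.5
0.06 centroid -25.21 peak -25.4
0.063 centroid -25.66 peak -25.7
0.066 centroid -26.85 peak -25.5
0.07 centroid -26.59 peak -25.4
```

View pics/i_pt.png

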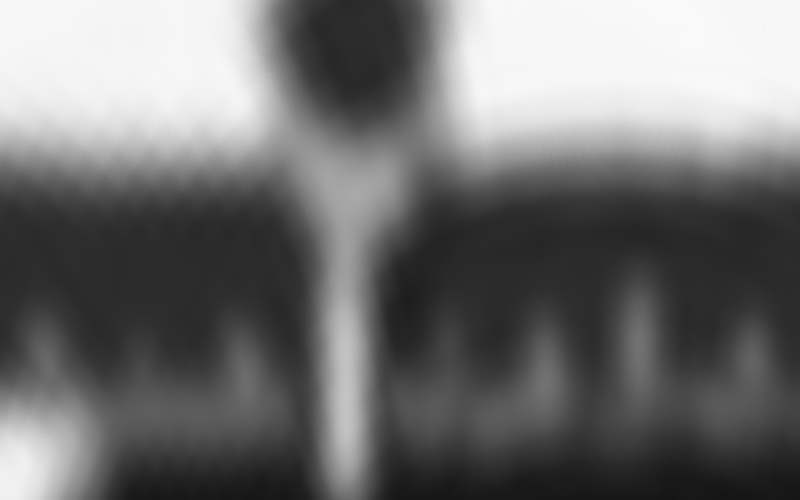

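View pics/i_ps.png

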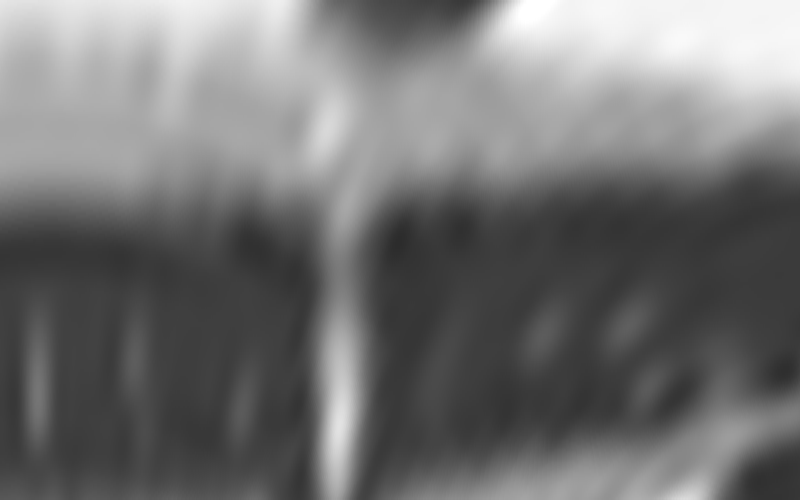

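View pics/i_rect.png

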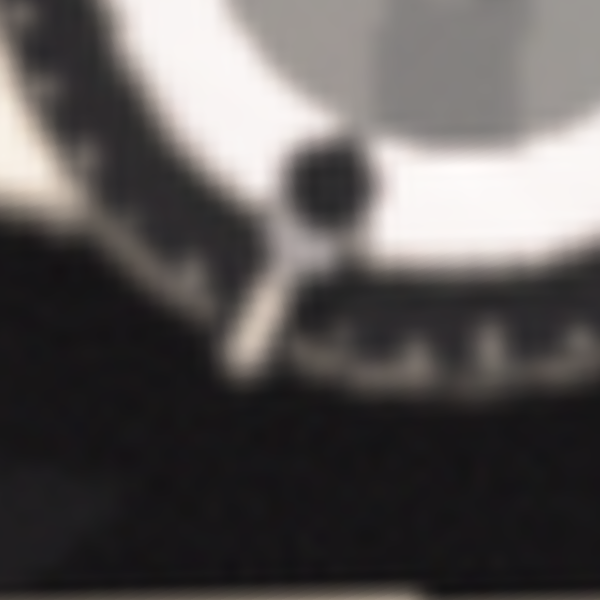

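View pics/i_scene.png

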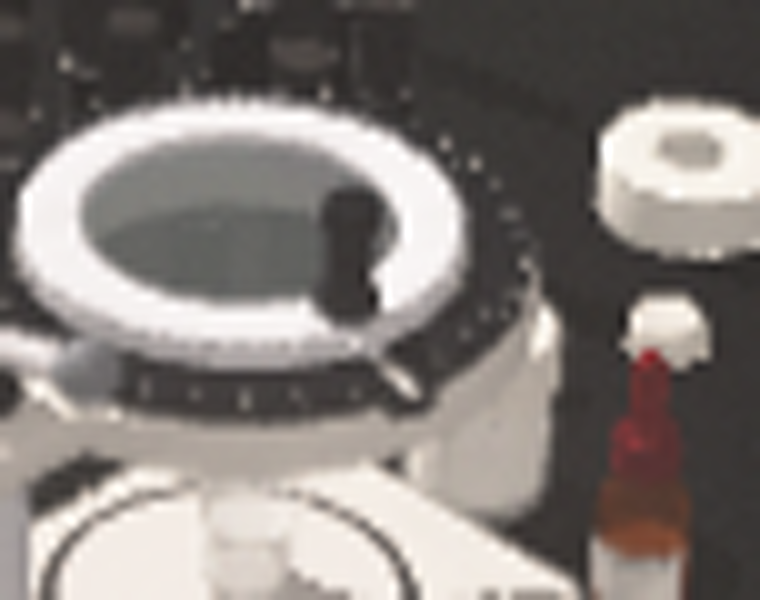

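Run:
```python
from pol import *
import pickle
f,t=pickle.load(open("i.pkl","rb"))
t0=pickle.load(open("f0.pkl","rb"))["top"]; te=pickle.load(open("e.pkl","rb"))[1]
def edges(F,lo,hi,a0,z=.160):
    I,r,a=polar(F,(.5113,-.0266),z,.05,.075,np.arange(a0-14,a0+14,.05)); s=I[(r>=lo)&(r<hi)].mean(0)
    pk=np.argmax(np.where(abs(a-a0)<5,s,0)); b=np.percentile(s,10); L=b+.5*(s[pk]-b)
    i=pk
    while i>0 and s[i]>L:i-=1
    j=pk
    while j<len(s)-1 and s[j]>L:j+=1
    return round(a[i],2),round(a[j],2),"mid",round((a[i]+a[j])/2,2),"pk",int(s[pk])
for n,F,a0 in(("start",t0,87),("e",te,-20),("i",t,-25.5)):
    for k in range(550,620,10): print(n,k/1e4,edges(F,k/1e4,k/1e4+.001,a0))
for k in range(630,700,20): print("line",k,edges(t,k/1e4,k/1e4+.002,-25.5,.158))
```

```text
start 0.055 (np.float64(73.0), np.float64(89.25), 'mid', np.float64(81.12), 'pk', 139)
start 0.056 (np.float64(81.45), np.float64(90.65), 'mid', np.float64(86.05), 'pk', 176)
start 0.057 (np.float64(82.0), np.float64(91.45), 'mid', np.float64(86.72), 'pk', 208)
start 0.058 (np.float64(82.25), np.float64(91.7), 'mid', np.float64(86.97), 'pk', 226)
start 0.059 (np.float64(82.75), np.float64(91.55), 'mid', np.float64(87.15), 'pk', 229)
start 0.06 (np.float64(83.25), np.float64(91.3), 'mid', np.float64(87.27), 'pk', 212)
start 0.061 (np.float64(83.75), np.float64(91.05), 'mid', np.float64(87.4), 'pk', 179)
e 0.055 (np.float64(-26.4), np.float64(-18.45), 'mid', np.float64(-22.43), 'pk', 158)
e 0.056 (np.float64(-26.65), np.float64(-15.25), 'mid', np.float64(-20.95), 'pk', 169)
e 0.057 (np.float64(-27.4), np.float64(-15.1), 'mid', np.float64(-21.25), 'pk', 173)
e 0.058 (np.float64(-27.85), np.float64(-15.25), 'mid', np.float64(-21.55), 'pk', 176)
e 0.059 (np.float64(-28.15), np.float64(-16.0), 'mid', np.float64(-22.08), 'pk', 181)
e 0.06 (np.float64(-28.35), np.float64(-17.45), 'mid', np.f
[... 358 characters left out ...]
 'pk', 168)
i 0.058 (np.float64(-29.65), np.float64(-19.8), 'mid', np.float64(-24.73), 'pk', 165)
i 0.059 (np.float64(-29.1), np.float64(-20.55), 'mid', np.float64(-24.83), 'pk', 161)
i 0.06 (np.float64(-28.55), np.float64(-21.8), 'mid', np.float64(-25.18), 'pk', 159)
i 0.061 (np.float64(-28.25), np.float64(-22.5), 'mid', np.float64(-25.38), 'pk', 158)
line 630 (np.float64(-28.25), np.float64(-23.0), 'mid', np.float64(-25.63), 'pk', 164)
line 650 (np.float64(-28.1), np.float64(-23.15), 'mid', np.float64(-25.63), 'pk', 183)
line 670 (np.float64(-27.8), np.float64(-23.1), 'mid', np.float64(-25.45), 'pk', 193)
line 690 (np.float64(-27.6), np.float64(-23.3), 'mid', np.float64(-25.45), 'pk', 194)
```

The unwrapped top view shows the arrow flanks centred at about -24.8° and the line at -25.5°, so roughly 0.7° is left. I'll go back for one small nudge.

Emit:
{"api": "move_arm", "payload": {
  "moves": [
    [0,-0.88,0,0,0,0,0],
    [0,-0.88,0,0,0,0,0],
    [0,-0.88,0,0,0,0,0],
    [0,-0.88,0,0,0,0,0],
    [0,-0.88,0,0,0,0,0],
    [0,-0.88,0,0,0,0,0],
    [0,-0.88,0,0,0,0,0],
    [0,-0.88,0,0,0,0,0],
    [0,-0.88,0,0,0,0,0],
    [0,-0.88,0,0,0,0,0]
  ]
}}

```text
clock: 15.78
position: [0.4591, -0.0282, 0.2419]
orientation: [-3.054, 0.734, 0.001]
force: [1.5, -0.6, 0.4]
grip_width: 0.0003
```

Emit:
{"api": "move_arm", "payload": {
  "moves": [
    [0,0,0.9,0,0,0,0],
    [0,0,0.9,0,0,0,0],
    [0,0,0.9,0,0,0,0],
    [0,0,0,0,0,0,0],
    [0,0,0,0,0,0.7,0],
    [0,0,0,0,0,0,0]
  ]
}}

```text
clock: 16.28
position: [0.4595, -0.0298, 0.1754]
orientation: [-3.049, 0.756, -0.001]
force: [0.3, 0.0, 0.2]
grip_width: 0.0007
```

```bash
python3 -c "
from h import *
st()"
```

```text
16.28 pos [ 0.4595 -0.0298  0.1754] yaw -27.9 axis in tool mm [ 44.2 -27.1   0. ] F tool [ 0.2 -0.1 -0.2] q [-0.19  0.31  1.79  0.    1.04  1.86]
```

Emit:
{"api": "move_arm", "payload": {
  "moves": [
    [0,-0.15,0,0,0,0,0],
    [0,-0.15,0,0,0,0,0],
    [0,-0.06,0,0,0,0,0],
    [0,0,0,0,0,0,0],
    [0,0,0,0,0,0,0]
  ]
}}

```text
clock: 16.7
position: [0.4636, -0.0219, 0.1747]
orientation: [-3.05, 0.754, -0.001]
force: [0.2, 0.1, -0.5]
grip_width: 0.0006
```

```bash
python3 -c "
from h import *
st()"
```

```text
16.7 pos [ 0.4636 -0.0219  0.1747] yaw -27.8 axis in tool mm [ 44.4 -18.2   0. ] F tool [ 0.1 -0.2  0.5] q [-0.18  0.32  1.78  0.    1.04  1.88]
```

Emit:
{"api": "move_arm", "payload": {
  "moves": [
    [0,-0.012,0,0,0,0,0],
    [0,0,0,0,0,0,0]
  ]
}}

```text
clock: 16.87
position: [0.4635, -0.0217, 0.1745]
orientation: [-3.049, 0.755, -0.0]
force: [0.4, -0.4, 0.0]
grip_width: 0.0004
```

```bash
python3 -c "
from pol import *
st();f=crop('scene','k_scene',(.46,-.01,.165),10,30,38)
I,r,a=polar(f,(.51129,-.0237),.159,.045,.078,np.arange(-60,20,.1)); cv2.imwrite('pics/k_ps.png',cv2.resize(I.clip(0,255).astype(np.uint8),(800,500)))
st()"
```

```text
16.87 pos [ 0.4635 -0.0217  0.1745] yaw -27.8 axis in tool mm [ 44.5 -18.1   0. ] F tool [ 0.5  0.2 -0. ] q [-0.18  0.32  1.78  0.    1.04  1.88]
16.92 pos [ 0.4635 -0.0218  0.1744] yaw -27.8 axis in tool mm [ 44.5 -18.1  -0. ] F tool [-0.4  0.3 -0.8] q [-0.18  0.32  1.78  0.    1.04  1.88]
```

View pics/k_ps.png

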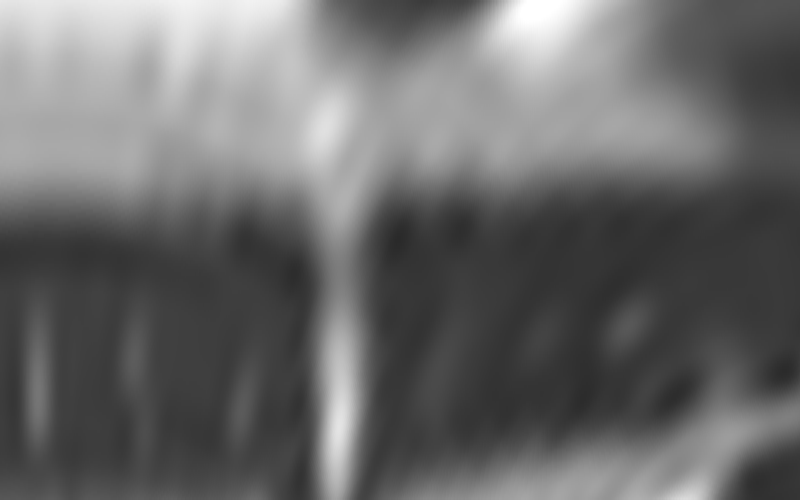

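Emit:
{"api": "move_arm", "payload": {
  "moves": [
    [0,-0.012,0,0,0,0,0],
    [0,0,0,0,0,0,0]
  ]
}}

```text
clock: 17.08
position: [0.4636, -0.0216, 0.1744]
orientation: [3.049, -0.755, -0.0]
force: [-0.5, -2.6, 0.3]
grip_width: 0.0004
```

Emit:
{"api": "move_arm", "payload": {
  "moves": [
    [0,-0.012,0,0,0,0,0],
    [0,0,0,0,0,0,0]
  ]
}}

```text
clock: 17.25
position: [0.4637, -0.0213, 0.1744]
orientation: [3.049, -0.755, -0.0]
force: [-0.3, -2.7, 1.7]
grip_width: 0.0003
```

```bash
python3 -c "
from pol import *
st()"
```

```text
17.25 pos [ 0.4637 -0.0213  0.1744] yaw -27.8 axis in tool mm [ 44.5 -17.6  -0. ] F tool [ 1.   2.5 -1.7] q [-0.17  0.32  1.78 -0.    1.04  1.88]
```

Emit:
{"api": "move_arm", "payload": {
  "moves": [
    [0,-0.012,0,0,0,0,0],
    [0,0,0,0,0,0,0],
    [0,0.4,0,0,0,0,0],
    [0,0.4,0,0,0,0,0],
    [0,0,-0.9,0,0,0,0],
    [0,0,-0.9,0,0,0,0],
    [0,0,-0.9,0,0,0,0],
    [0,0.95,0,0,0,0,0],
    [0,0.95,0,0,0,0,0],
    [0,0.95,0,0,0,0,0]
  ]
}}

```text
clock: 18.08
position: [0.4205, -0.1028, 0.2422]
orientation: [3.05, -0.754, 0.001]
force: [0.0, -0.1, -0.8]
grip_width: 0.0007
```

Emit:
{"api": "move_arm", "payload": {
  "moves": [
    [0,0.9,0,0,0,-7,0],
    [0,0.9,0,0,0,-7,0],
    [0,0.9,0,0,0,-7,0],
    [0,0.8,0,0,0,-7,0],
    [0,0.6,0,0,0,-7,0],
    [0,0.5,0,0,0,-7,0],
    [0,0,0,0,0,0,0]
  ]
}}

```text
clock: 18.67
position: [0.3964, -0.2141, 0.2419]
orientation: [3.116, 0.397, 0.001]
force: [-0.2, 1.2, 0.1]
grip_width: 0.0005
```

```bash
cat >> pol.py <<'E'
def edges(F,lo,hi,a0,z=.160):
    I,r,a=polar(F,(.5113,-.0266),z,.05,.075,np.arange(a0-14,a0+14,.05)); s=I[(r>=lo)&(r<hi)].mean(0)
    pk=np.argmax(np.where(abs(a-a0)<5,s,0)); b=np.percentile(s,10); L=b+.5*(s[pk]-b)
    i=j=pk
    while i>0 and s[i]>L:i-=1
    while j<len(s)-1 and s[j]>L:j+=1
    return round(float(a[i]),2),round(float(a[j]),2),"mid",round(float(a[i]+a[j])/2,2)
E
python3 -c "
from pol import *
import pickle
st();f=crop('scene','l_scene',(.46,-.01,.165),10,30,38)
t=crop('top','l_top'); pickle.dump((f,t),open('l.pkl','wb'))
for k in range(550,630,10): print(k/1e4,edges(t,k/1e4,k/1e4+.001,-25.5))
for k in range(630,700,20): print(k/1e4,edges(t,k/1e4,k/1e4+.002,-25.5,.158))
ana(t,-25,name='pics/l_pt.png')
cv2.imwrite('pics/l_rect.png',rect(t,(.4513,-.0025),.159,.045,.15))
"
```

```text
18.67 pos [ 0.3964 -0.2141  0.2419] yaw 14.5 axis in tool mm [ 1.583e+02 -1.528e+02 -1.000e-01] F tool [ 0.1 -1.2 -0.1] q [-0.63  0.22  1.71 -0.    1.21  0.69]
0.055 (-34.1, -26.3, 'mid', -30.2)
0.056 (-33.0, -23.4, 'mid', -28.2)
0.057 (-32.85, -22.9, 'mid', -27.88)
0.058 (-32.75, -22.6, 'mid', -27.68)
0.059 (-32.3, -22.45, 'mid', -27.38)
0.06 (-31.5, -22.75, 'mid', -27.13)
0.061 (-30.4, -22.95, 'mid', -26.68)
0.062 (-29.2, -22.95, 'mid', -26.08)
0.063 (-28.25, -23.0, 'mid', -25.63)
0.065 (-27.95, -23.15, 'mid', -25.55)
0.067 (-27.75, -23.15, 'mid', -25.45)
0.069 (-27.6, -23.35, 'mid', -25.48)
knob -27.375 0.04775000000000001
0.056 centroid -27.77 peak -30.0
0.058 centroid -27.54 peak -28.7
0.06 centroid -26.84 peak -25.8
0.063 centroid -25.63 peak -25.5
0.066 centroid -26.77 peak -25.5
0.07 centroid -26.5 peak -25.4
```

View pics/l_pt.png

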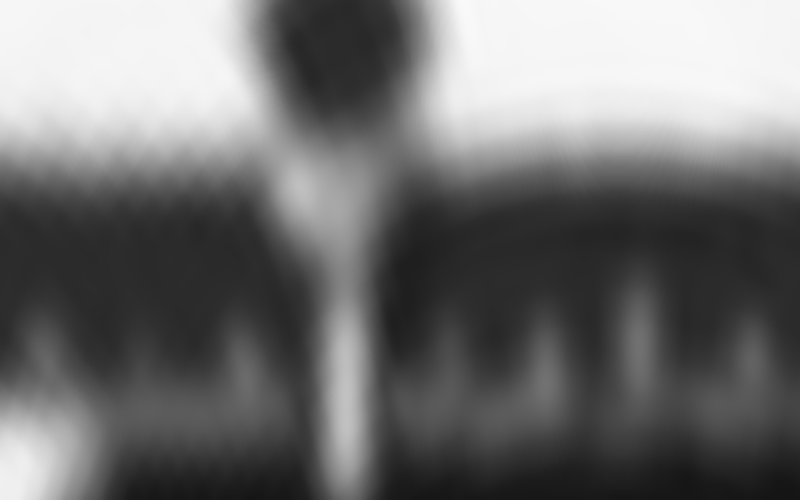

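View pics/l_top.png

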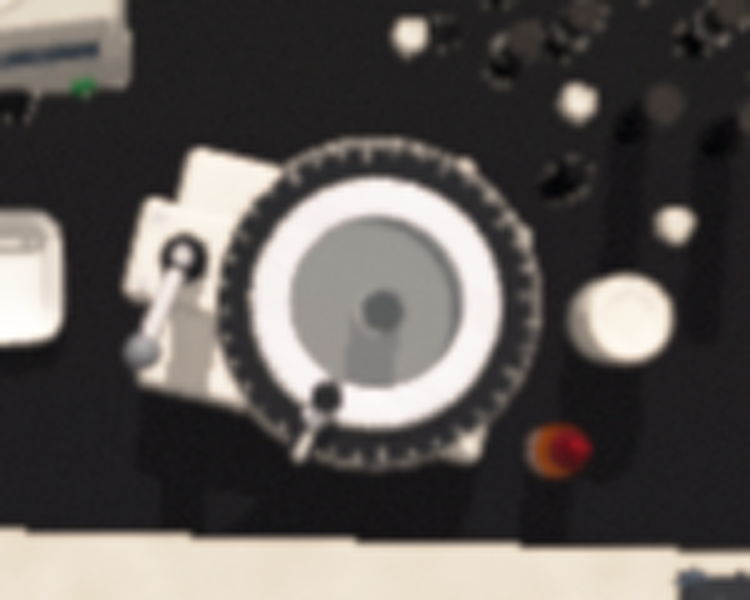

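Run:
```python
from pol import *
import pickle
for n in "eil":
    f,t=pickle.load(open(n+".pkl","rb"))
    for lo,hi in((.0555,.057),(.057,.0585),(.0585,.060),(.060,.0615)):
        I,r,a=polar(t,(.5113,-.0266),.160,.05,.075,np.arange(-36,-10,1.)); s=I[(r>=lo)&(r<hi)].mean(0)
        print(n,lo,s.astype(int))
f,t=pickle.load(open("l.pkl","rb"))
x,y=[int(v) for v in proj(t,[[.455,-.004,.16]])[0]]
out=[]
for n in "il":
    f,t=pickle.load(open(n+".pkl","rb")); out.append(cv2.resize(t["img"][y-12:y+10,x-12:x+14],None,fx=15,fy=15,interpolation=cv2.INTER_NEAREST))
cv2.imwrite("pics/cmp.png",np.hstack(out))
out=[]
x,y=[int(v) for v in proj(f,[[.455,-.004,.16]])[0]]
for n in "il":
    f,t=pickle.load(open(n+".pkl","rb")); out.append(cv2.resize(f["img"][y-14:y+10,x-14:x+12],None,fx=15,fy=15,interpolation=cv2.INTER_NEAREST))
cv2.imwrite("pics/cmps.png",np.hstack(out))
```

```text
e 0.0555 [120 116 118 116 111 112 113 115 123 131 143 156 163 166 165 161 157 154
 150 149 141 130 119 109 105 104]
e 0.057 [ 74  72  68  70  70  68  75  87 106 131 149 165 173 172 170 170 168 166
 159 150 137 117 100  83  74  69]
e 0.0585 [ 48  49  50  47  47  52  62  85 114 147 172 179 176 170 164 161 158 154
 146 132 117  96  76  60  50  45]
e 0.06 [ 44  43  44  45  44  48  62  87 128 165 190 190 173 155 142 134 134 129
 118 101  85  69  55  45  39  39]
i 0.0555 [119 115 112 109 110 123 138 150 159 161 158 157 155 155 156 149 132 113
  98  92  95 103 113 122 124 123]
i 0.057 [ 72  71  68  73  84  95 115 134 150 162 165 167 167 161 154 144 123  99
  78  67  63  66  70  75  76  75]
i 0.0585 [ 47  48  50  50  57  71  87 110 130 149 161 161 156 146 131 116  99  76
  59  48  44  45  46  48  48  46]
i 0.06 [ 44  43  42  45  46  53  66  84 112 137 156 157 142 121  99  79  68  55
  45  38  36  37  39  41  42  42]
l 0.0555 [115 116 125 142 161 177 181 172 162 156 149 145 141 130 117 106  95  90
  93  98 109 117 123 125 121 119]
l 0.057 [ 73  79  93 121 154 176 187 183 172 167 164 157 147 130 108  90  74  64
  61  63  67  73  75  77  74  72]
l 0.0585 [ 49  53  71  92 118 144 157 165 165 164 163 155 138 117  92  71  57  45
  41  41  44  48  49  49  47  45]
l 0.06 [ 44  44  49  66  81  99 116 128 141 147 151 145 125  98  74  53  43  36
  34  35  36  38  39  41  41  41]
```

View pics/cmp.png

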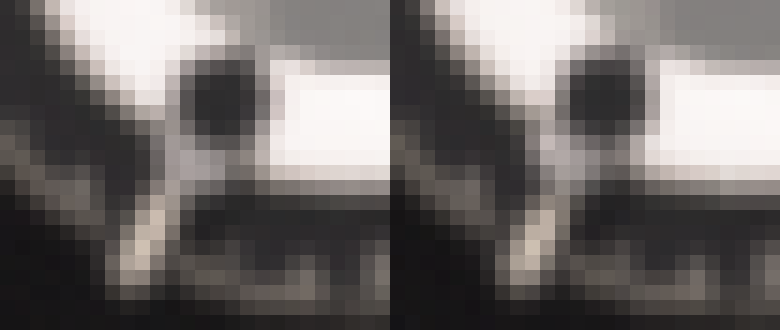

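View pics/cmps.png

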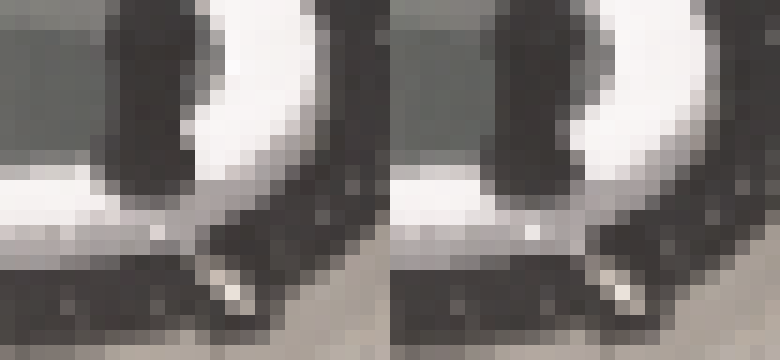

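The direct arrow-flank reading after that nudge is about -27.5°. The knob moved 1.35°, and robot increments imply about -26.6°. So I judge the pointer roughly 1.2° past the line. I'll nudge it back about 1° from the other side, detecting contact by force.

Emit:
{"api": "move_arm", "payload": {
  "moves": [
    [0.633,-0.919,0,0,0,0,0],
    [0.633,-0.919,0,0,0,0,0],
    [0.633,-0.919,0,0,0,0,0],
    [0.633,-0.919,0,0,0,0,0],
    [0.633,-0.919,0,0,0,0,0],
    [0.633,-0.919,0,0,0,0,0],
    [0.633,-0.919,0,0,0,0,0],
    [0.633,-0.919,0,0,0,0,0],
    [0.633,-0.919,0,0,0,0,0],
    [0,0,0,0,0,6.88,0]
  ]
}}

```text
clock: 19.6
position: [0.4846, 0.0279, 0.2419]
orientation: [-3.134, -0.202, -0.001]
force: [-0.3, -1.8, -0.8]
grip_width: 0.0006
```

Emit:
{"api": "move_arm", "payload": {
  "moves": [
    [0,0,0,0,0,6.88,0],
    [0,0,0,0,0,6.88,0],
    [0,0,0,0,0,6.88,0],
    [0,0,0,0,0,6.88,0],
    [0,0,0,0,0,6.88,0],
    [0,0,0,0,0,0,0]
  ]
}}

```text
clock: 20.1
position: [0.4834, 0.0243, 0.2419]
orientation: [-3.05, 0.751, 0.001]
force: [1.2, 0.4, -0.8]
grip_width: 0.0001
```

```bash
python3 -c "
from h import *
st()"
```

```text
20.1 pos [0.4834 0.0243 0.2419] yaw -27.7 axis in tool mm [48.3 32.  -0. ] F tool [ 0.9 -0.9  0.8] q [-0.07  0.27  1.64  0.    1.24  1.98]
```

Emit:
{"api": "move_arm", "payload": {
  "moves": [
    [0,0,0.9,0,0,0,0],
    [0,0,0.9,0,0,0,0],
    [0,0,0.9,0,0,0,0],
    [0,0.2,0,0,0,0,0],
    [0,0.16,0,0,0,0,0],
    [0,0,0,0,0,0,0],
    [0,0,0,0,0,0,0]
  ]
}}

```text
clock: 20.68
position: [0.4806, 0.0154, 0.1758]
orientation: [-3.054, 0.736, -0.003]
force: [0.2, -0.0, 0.0]
grip_width: 0.0004
```

```bash
python3 -c "
from h import *
st()"
```

```text
20.68 pos [0.4806 0.0154 0.1758] yaw -27.1 axis in tool mm [46.4 23.3  0.1] F tool [ 0.2 -0.1 -0. ] q [-0.09  0.34  1.74  0.    1.06  1.95]
```

Emit:
{"api": "move_arm", "payload": {
  "moves": [
    [0,0.02,0,0,0,0,0],
    [0,0,0,0,0,0,0]
  ]
}}

```text
clock: 20.85
position: [0.4802, 0.0152, 0.1753]
orientation: [-3.054, 0.735, -0.002]
force: [-0.5, -0.2, -0.7]
grip_width: 0.0003
```

Emit:
{"api": "move_arm", "payload": {
  "moves": [
    [0,0.02,0,0,0,0,0],
    [0,0,0,0,0,0,0]
  ]
}}

```text
clock: 21.02
position: [0.4797, 0.0148, 0.1747]
orientation: [-3.054, 0.735, -0.001]
force: [1.1, 0.5, 0.2]
grip_width: 0.0008
```

```bash
python3 -c "
from h import *
st()"
```

```text
21.02 pos [0.4797 0.0148 0.1747] yaw -27.1 axis in tool mm [46.9 22.3  0. ] F tool [ 0.7 -0.9 -0.2] q [-0.09  0.34  1.74 -0.    1.06  1.95]
```

Emit:
{"api": "move_arm", "payload": {
  "moves": [
    [0,0.06,0,0,0,0,0],
    [0,0,0,0,0,0,0]
  ]
}}

```text
clock: 21.18
position: [0.4788, 0.0133, 0.1744]
orientation: [3.054, -0.736, -0.0]
force: [-0.0, -0.6, -0.1]
grip_width: 0.0006
```

Emit:
{"api": "move_arm", "payload": {
  "moves": [
    [0,0.02,0,0,0,0,0],
    [0,0,0,0,0,0,0]
  ]
}}

```text
clock: 21.35
position: [0.4786, 0.013, 0.1744]
orientation: [3.054, -0.736, -0.0]
force: [0.1, 0.3, -0.3]
grip_width: 0.0001
```

Emit:
{"api": "move_arm", "payload": {
  "moves": [
    [0,0.02,0,0,0,0,0],
    [0,0,0,0,0,0,0]
  ]
}}

```text
clock: 21.52
position: [0.4784, 0.0125, 0.1744]
orientation: [3.054, -0.736, -0.0]
force: [0.4, -0.6, -0.4]
grip_width: 0.0006
```

Emit:
{"api": "move_arm", "payload": {
  "moves": [
    [0,0.02,0,0,0,0,0],
    [0,0,0,0,0,0,0]
  ]
}}

```text
clock: 21.68
position: [0.4781, 0.012, 0.1744]
orientation: [3.054, -0.736, -0.0]
force: [0.5, -0.3, 0.6]
grip_width: 0.0006
```

```bash
python3 -c "
from h import *
st()"
```

```text
21.68 pos [0.4781 0.012  0.1744] yaw -27.1 axis in tool mm [47.1 19.2 -0. ] F tool [ 0.5  0.  -0.6] q [-0.1   0.34  1.75 -0.    1.05  1.94]
```

Emit:
{"api": "move_arm", "payload": {
  "moves": [
    [0,0.02,0,0,0,0,0],
    [0,0,0,0,0,0,0]
  ]
}}

```text
clock: 21.85
position: [0.4779, 0.0116, 0.1744]
orientation: [-3.054, 0.736, 0.0]
force: [0.1, -0.8, 1.1]
grip_width: 0.0007
```

Emit:
{"api": "move_arm", "payload": {
  "moves": [
    [0,0.02,0,0,0,0,0],
    [0,0,0,0,0,0,0]
  ]
}}

```text
clock: 22.02
position: [0.4777, 0.0112, 0.1744]
orientation: [3.054, -0.736, -0.0]
force: [0.9, 0.5, -0.8]
grip_width: 0.0002
```

Emit:
{"api": "move_arm", "payload": {
  "moves": [
    [0,0.02,0,0,0,0,0],
    [0,0,0,0,0,0,0]
  ]
}}

```text
clock: 22.18
position: [0.4775, 0.0107, 0.1744]
orientation: [-3.054, 0.736, 0.0]
force: [-0.9, -0.0, 0.4]
grip_width: 0.0004
```

Emit:
{"api": "move_arm", "payload": {
  "moves": [
    [0,0.02,0,0,0,0,0],
    [0,0,0,0,0,0,0]
  ]
}}

```text
clock: 22.35
position: [0.4774, 0.0104, 0.1744]
orientation: [-3.054, 0.736, -0.0]
force: [0.8, 2.4, -0.7]
grip_width: -0.0
```

Emit:
{"api": "move_arm", "payload": {
  "moves": [
    [0,0.02,0,0,0,0,0],
    [0,0,0,0,0,0,0]
  ]
}}

```text
clock: 22.52
position: [0.4771, 0.01, 0.1744]
orientation: [-3.054, 0.736, -0.0]
force: [0.7, 2.9, 0.0]
grip_width: 0.0002
```

Emit:
{"api": "move_arm", "payload": {
  "moves": [
    [0,0.02,0,0,0,0,0],
    [0,0,0,0,0,0,0]
  ]
}}

```text
clock: 22.68
position: [0.4767, 0.0094, 0.1744]
orientation: [-3.054, 0.736, 0.0]
force: [1.5, 3.4, 0.6]
grip_width: 0.0004
```

Contact was at TCP y ≈ 0.0105, and the post has since gone back about 1.2 mm (≈1.4°). I'll back off and check from the top before locking.

Emit:
{"api": "move_arm", "payload": {
  "moves": [
    [0,-0.4,0,0,0,0,0],
    [0,-0.4,0,0,0,0,0],
    [0,0,-0.95,0,0,0,0],
    [0,0,-0.95,0,0,0,0],
    [0,0,-0.95,0,0,0,0],
    [0,0.95,0,0,0,0,0],
    [0,0.95,0,0,0,0,0],
    [0,0.95,0,0,0,0,0],
    [0,0.95,0,0,0,0,0],
    [0,0.95,0,0,0,0,0]
  ]
}}

```text
clock: 23.52
position: [0.4318, -0.0788, 0.2458]
orientation: [3.054, -0.734, 0.0]
force: [0.8, -0.4, 0.5]
grip_width: 0.0004
```

Emit:
{"api": "move_arm", "payload": {
  "moves": [
    [0,0.95,0,0,0,0,0],
    [0,0.95,0,0,0,0,0],
    [0,0.95,0,0,0,0,0],
    [0,0.95,0,0,0,0,0],
    [0,0.95,0,0,0,0,0],
    [0,0.5,0,0,0,0,0],
    [0,0,0,0,0,0,0]
  ]
}}

```text
clock: 24.1
position: [0.3719, -0.1969, 0.2458]
orientation: [3.053, -0.738, 0.0]
force: [-0.2, 0.9, 1.1]
grip_width: 0.0002
```

```bash
python3 -c "
from pol import *
import pickle
st();f=crop('scene','m_scene',(.46,-.01,.165),10,30,38)
t=crop('top','m_top'); pickle.dump((f,t),open('m.pkl','wb'))
for k in range(550,630,10): print(k/1e4,edges(t,k/1e4,k/1e4+.001,-25.5))
ana(t,-25,name='pics/m_pt.png')
for lo,hi in((.0555,.057),(.057,.0585),(.0585,.060),(.060,.0615)):
        I,r,a=polar(t,(.5113,-.0266),.160,.05,.075,np.arange(-36,-10,1.)); s=I[(r>=lo)&(r<hi)].mean(0)
        print(lo,s.astype(int))
"
```

```text
24.1 pos [ 0.3719 -0.1969  0.2458] yaw -27.2 axis in tool mm [ 4.610e+01 -2.152e+02 -1.000e-01] F tool [-0.5 -0.7 -1.1] q [-0.63  0.17  1.77 -0.    1.21  1.42]
0.055 (-30.8, -21.05, 'mid', -25.93)
0.056 (-30.3, -20.8, 'mid', -25.55)
0.057 (-29.9, -20.8, 'mid', -25.35)
0.058 (-29.6, -20.85, 'mid', -25.23)
0.059 (-29.15, -21.3, 'mid', -25.23)
0.06 (-28.65, -21.85, 'mid', -25.25)
0.061 (-28.4, -22.3, 'mid', -25.35)
0.062 (-28.3, -22.75, 'mid', -25.53)
knob -26.5 0.04756250000000001
0.056 centroid -26.28 peak -24.6
0.058 centroid -25.24 peak -25.6
0.06 centroid -25.3 peak -25.4
0.063 centroid -25.74 peak -25.7
0.066 centroid -26.89 peak -25.5
0.07 centroid -26.65 peak -25.4
0.0555 [113 110 109 106 106 116 130 141 151 154 152 151 150 146 141 128 110  95
  88  90  99 108 118 125 124 121]
0.057 [ 70  69  66  71  80  90 109 129 145 157 160 161 160 151 135 117  94  76
  64  61  64  70  74  78  76  73]
0.0585 [ 46  47  50  49  55  68  84 106 125 143 154 153 148 136 117  96  75  56
  46  42  43  46  48  48  47  46]
0.06 [ 44  43  42  44  45  51  63  80 105 125 140 142 130 111  91  69  55  43
  37  35  36  38  39  39  40  41]
```

View pics/m_pt.png

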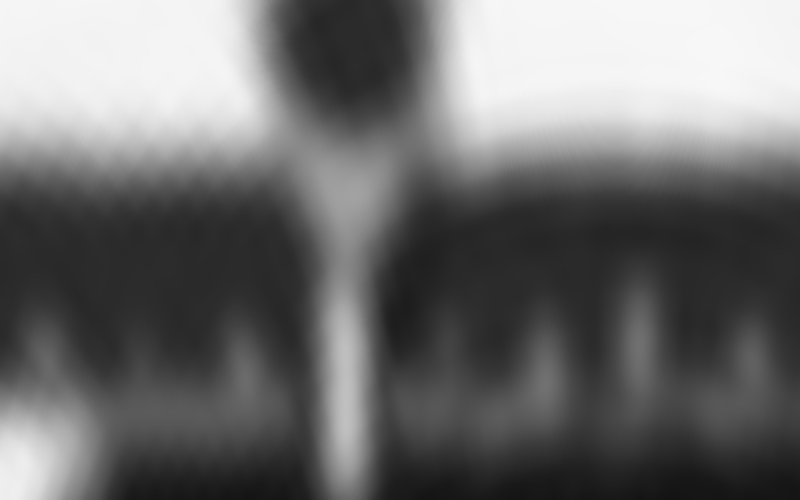

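View pics/m_scene.png

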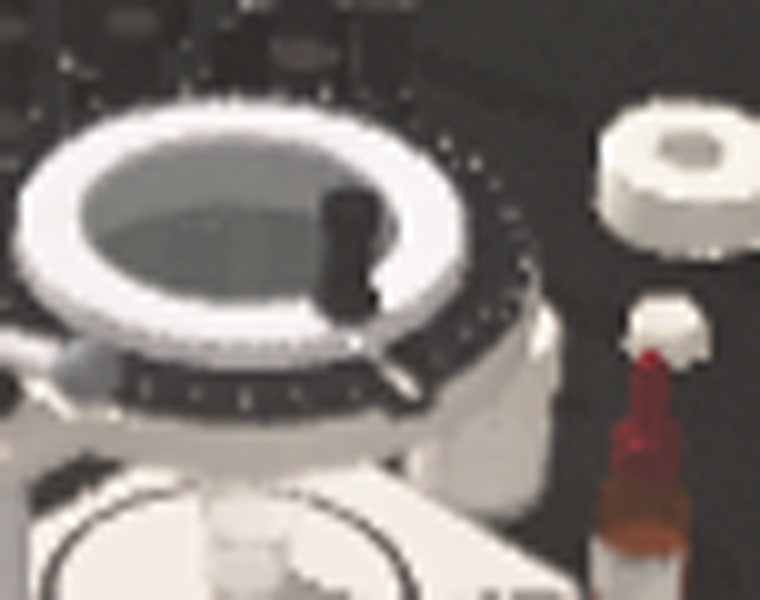

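The arrow flanks are now symmetric: middle -25.3° against the line at -25.5°. In the polar picture the arrow tapers straight onto the line at (348,250). Next is the clamp: translate, turn 97°, and come down on the -y side of the ball.

Emit:
{"api": "move_arm", "payload": {
  "moves": [
    [-0.07,-0.95,0,0,0,0,0],
    [-0.07,-0.95,0,0,0,0,0],
    [-0.07,-0.95,0,0,0,0,0],
    [-0.07,-0.95,0,0,0,0,0],
    [-0.07,-0.95,0,0,0,0,0],
    [-0.07,-0.95,0,0,0,0,0],
    [-0.07,-0.95,0,0,0,0,0],
    [-0.07,-0.95,0,0,0,0,0],
    [-0.07,-0.95,0,0,0,0,0],
    [-0.07,-0.95,0,0,0,0,0]
  ]
}}

```text
clock: 25.03
position: [0.465, 0.0268, 0.2457]
orientation: [-3.055, 0.733, -0.0]
force: [0.6, -0.1, 1.4]
grip_width: 0.0008
```

Emit:
{"api": "move_arm", "payload": {
  "moves": [
    [-0.07,-0.95,0,0,0,0,0],
    [0,0,0,0,0,-7,0],
    [0,0,0,0,0,-7,0],
    [0,0,0,0,0,-7,0],
    [0,0,0,0,0,-7,0],
    [0,0,0,0,0,-7,0],
    [0,0,0,0,0,-7,0],
    [0,0,0,0,0,-7,0],
    [0,0,0,0,0,-7,0],
    [0,0,0,0,0,-7,0]
  ]
}}

```text
clock: 25.87
position: [0.4739, 0.0476, 0.2456]
orientation: [-2.985, -0.98, 0.0]
force: [-0.2, 0.2, -0.4]
grip_width: 0.0
```

Emit:
{"api": "move_arm", "payload": {
  "moves": [
    [0,0,0,0,0,-7,0],
    [0,0,0,0,0,-7,0],
    [0,0,0,0,0,-7,0],
    [0,0,0,0,0,-7,0],
    [0,0,0,0,0,-7,0],
    [0,0,0,0,0,0,0]
  ]
}}

```text
clock: 26.37
position: [0.4739, 0.0474, 0.2456]
orientation: [-2.552, -1.833, 0.0]
force: [0.1, 0.2, 0.4]
grip_width: 0.0001
```

```bash
python3 -c "
from pol import *
st((.530,.0598));st((.4866,.0756)); crop('scene','n_scene',(.49,.02,.17)); crop('top','n_top',(.49,.02,.17))"
```

```text
26.37 pos [0.4739 0.0474 0.2456] yaw 71.4 axis in tool mm [29.7 49.2 -0. ] F tool [ 0.3 -0.  -0.4] q [-0.03  0.25  1.65  0.    1.24  0.3 ]
26.37 pos [0.4739 0.0474 0.2456] yaw 71.4 axis in tool mm [30.8  3.1  0. ] F tool [ 0.3 -0.  -0.4] q [-0.03  0.25  1.65  0.    1.24  0.3 ]
```

View pics/n_scene.png

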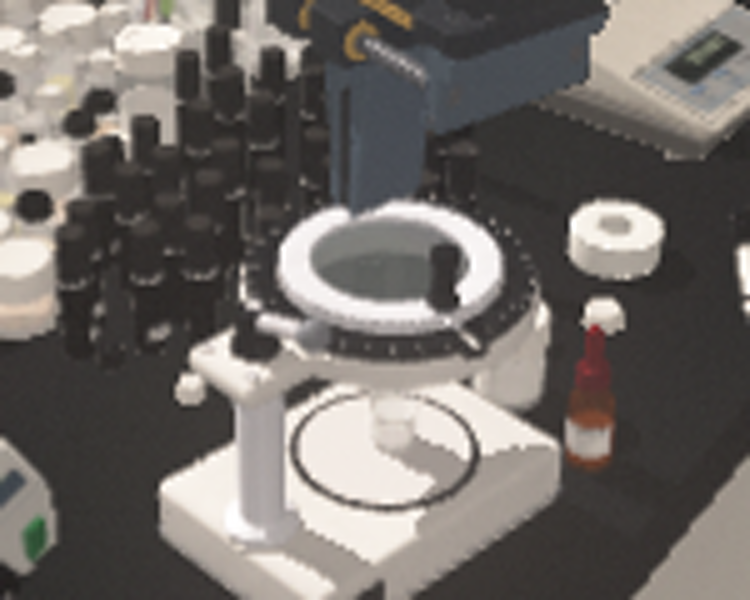

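The scene shows the fingers above the head between ring and ball (ball at (313,333) in the crop), with the post and pointer on the line. I'll lower and approach.

Emit:
{"api": "move_arm", "payload": {
  "moves": [
    [0,0.12,0.9,0,0,0,0],
    [0,0,0.9,0,0,0,0],
    [0,0,0.9,0,0,0,0],
    [0,0,0.06,0,0,0,0],
    [0.1,0,0,0,0,0,0],
    [0.1,0,0,0,0,0,0],
    [0,0,0,0,0,0,0],
    [0,0,0,0,0,0,0]
  ]
}}

```text
clock: 27.13
position: [0.4791, 0.05, 0.1778]
orientation: [2.558, 1.821, 0.003]
force: [0.1, 0.0, -0.9]
grip_width: 0.0004
```

```bash
python3 -c "
from pol import *
st((.530,.0598))"
```

```text
27.13 pos [0.4791 0.05   0.1778] yaw 70.9 axis in tool mm [25.9 44.9  0.1] F tool [0.1 0.1 0.9] q [-0.02  0.34  1.74  0.    1.06  0.31]
```

Emit:
{"api": "move_arm", "payload": {
  "moves": [
    [0.08,0,0,0,0,0,0],
    [0,0,0,0,0,0,0]
  ]
}}

```text
clock: 27.3
position: [0.4794, 0.0518, 0.1772]
orientation: [2.559, 1.822, 0.001]
force: [-0.7, -1.3, 2.0]
grip_width: 0.0007
```

Emit:
{"api": "move_arm", "payload": {
  "moves": [
    [0.08,0,0,0,0,0,0],
    [0,0,0,0,0,0,0]
  ]
}}

```text
clock: 27.47
position: [0.4797, 0.0536, 0.1768]
orientation: [2.559, 1.822, -0.0]
force: [-2.1, -1.7, 1.0]
grip_width: 0.0007
```

In contact with the ball at 2–3 N. Now the clamp arc.

Emit:
{"api": "move_arm", "payload": {
  "moves": [
    [0.096,-0.046,0,0,0,3,0],
    [0.096,-0.046,0,0,0,3,0],
    [0.096,-0.046,0,0,0,3,0],
    [0.096,-0.046,0,0,0,3,0],
    [0.096,-0.046,0,0,0,3,0],
    [0.096,-0.046,0,0,0,3,0],
    [0.096,-0.046,0,0,0,3,0],
    [0.096,-0.046,0,0,0,3,0],
    [0.096,-0.046,0,0,0,3,0],
    [0.096,-0.046,0,0,0,3,0]
  ]
}}

```text
clock: 28.3
position: [0.4826, 0.0797, 0.1766]
orientation: [-2.945, -1.094, 0.001]
force: [-2.0, -3.0, 1.5]
grip_width: 0.0003
```

```bash
python3 -c "
from pol import *
st((.530,.0598)); crop('scene','o_scene',(.49,.02,.17))"
```

```text
28.3 pos [0.4826 0.0797 0.1766] yaw 40.8 axis in tool mm [22.9 46.  -0. ] F tool [-3.5  0.9 -1.5] q [ 0.04  0.35  1.72 -0.    1.07  0.9 ]
```

View pics/o_scene.png

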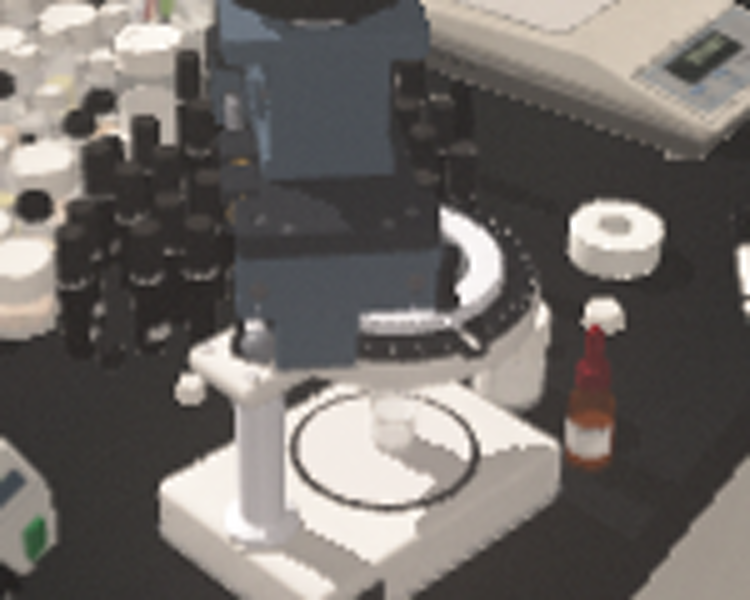

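The ball is riding on the finger at (255,340), so it's working. I'll continue.

Emit:
{"api": "move_arm", "payload": {
  "moves": [
    [0.096,-0.046,0,0,0,3,0],
    [0.096,-0.046,0,0,0,3,0],
    [0.096,-0.046,0,0,0,3,0],
    [0.096,-0.046,0,0,0,3,0],
    [0.096,-0.046,0,0,0,3,0],
    [0.096,-0.046,0,0,0,3,0],
    [0.096,-0.046,0,0,0,3,0],
    [0.096,-0.046,0,0,0,3,0],
    [0.096,-0.046,0,0,0,3,0],
    [0.096,-0.046,0,0,0,3,0]
  ]
}}

```text
clock: 29.18
position: [0.4982, 0.1007, 0.1765]
orientation: [-3.128, -0.297, 0.002]
force: [-3.6, -1.4, 1.2]
grip_width: 0.0004
```

Emit:
{"api": "move_arm", "payload": {
  "moves": [
    [0.096,-0.046,0,0,0,3,0],
    [0.096,-0.046,0,0,0,3,0],
    [0.096,-0.046,0,0,0,3,0]
  ]
}}

```text
clock: 29.43
position: [0.5048, 0.1051, 0.1765]
orientation: [-3.141, -0.05, 0.002]
force: [-3.7, -0.9, 1.0]
grip_width: 0.0005
```

```bash
python3 -c "
from pol import *
st((.530,.0598))"
```

```text
29.43 pos [0.5048 0.1051 0.1765] yaw 1.8 axis in tool mm [23.7 46.1 -0. ] F tool [-3.7  0.8 -1. ] q [0.09 0.39 1.66 0.   1.1  1.63]
```

Emit:
{"api": "move_arm", "payload": {
  "moves": [
    [0.064,-0.031,0,0,0,2,0],
    [0.064,-0.031,0,0,0,2,0],
    [0,0,0,0,0,0,0]
  ]
}}

```text
clock: 29.68
position: [0.5083, 0.1068, 0.1765]
orientation: [-3.141, 0.058, 0.001]
force: [-2.7, -1.6, 0.7]
grip_width: 0.0003
```

Emit:
{"api": "move_arm", "payload": {
  "moves": [
    [0.064,-0.031,0,0,0,2,0],
    [0,0,0,0,0,0,0]
  ]
}}

```text
clock: 29.85
position: [0.5099, 0.1075, 0.1766]
orientation: [-3.14, 0.112, 0.001]
force: [-3.4, -1.0, 0.4]
grip_width: 0.0003
```

Emit:
{"api": "move_arm", "payload": {
  "moves": [
    [0.064,-0.031,0,0,0,2,0],
    [0,0,0,0,0,0,0]
  ]
}}

```text
clock: 30.02
position: [0.5116, 0.1081, 0.1766]
orientation: [-3.137, 0.166, 0.001]
force: [-2.9, -0.1, 0.6]
grip_width: 0.0007
```

Emit:
{"api": "move_arm", "payload": {
  "moves": [
    [0.05,-0.01,0,0,0,1,0],
    [0,0,0,0,0,0,0]
  ]
}}

```text
clock: 30.18
position: [0.5125, 0.1083, 0.1765]
orientation: [-3.135, 0.194, 0.002]
force: [-6.0, 1.6, 1.7]
grip_width: 0.0002
```

Emit:
{"api": "move_arm", "payload": {
  "moves": [
    [0.05,-0.01,0,0,0,1,0],
    [0,0,0,0,0,0,0]
  ]
}}

```text
clock: 30.35
position: [0.5129, 0.1085, 0.1764]
orientation: [-3.134, 0.221, 0.005]
force: [-9.1, 3.0, 4.3]
grip_width: 0.0008
```

Emit:
{"api": "move_arm", "payload": {
  "moves": [
    [0.05,-0.01,0,0,0,1,0],
    [0,0,0,0,0,0,0]
  ]
}}

```text
clock: 30.52
position: [0.5132, 0.1088, 0.1763]
orientation: [-3.131, 0.248, 0.008]
force: [-14.6, 4.4, 9.5]
grip_width: 0.0005
```

The force climbed to 14.6 N with almost no travel, so the lever is on its closed stop. I'll withdraw and check.

Emit:
{"api": "move_arm", "payload": {
  "moves": [
    [-0.4,0,0,0,0,0,0],
    [-0.4,0,0,0,0,0,0],
    [0,0,-0.9,0,0,0,0],
    [0,0,-0.9,0,0,0,0],
    [0,0,-0.9,0,0,0,0],
    [-0.8,-0.4,0,0,0,0,0],
    [-0.8,-0.4,0,0,0,0,0],
    [-0.8,-0.4,0,0,0,0,0],
    [-0.8,-0.4,0,0,0,0,0],
    [-0.8,-0.4,0,0,0,0,0]
  ]
}}

```text
clock: 31.35
position: [0.4039, 0.1771, 0.2443]
orientation: [-3.131, 0.248, -0.002]
force: [0.0, 1.0, 0.1]
grip_width: 0.0003
```

Emit:
{"api": "move_arm", "payload": {
  "moves": [
    [-0.3,-0.8,0,0,0,0,0],
    [-0.3,-0.8,0,0,0,0,0],
    [0,-0.8,0,0,0,0,0],
    [0,-0.8,0,0,0,0,0],
    [0,0,0,0,0,0,0]
  ]
}}

```text
clock: 31.77
position: [0.4032, 0.2608, 0.2444]
orientation: [-3.13, 0.245, -0.003]
force: [-1.1, -0.3, 0.1]
grip_width: 0.0005
```

```bash
python3 -c "
from pol import *
import pickle
st();f=crop('scene','p_scene',(.49,.02,.17))
t=crop('top','p_top'); pickle.dump((f,t),open('p.pkl','wb'))
for k in range(550,630,10): print(k/1e4,edges(t,k/1e4,k/1e4+.001,-25.5))
for k in range(630,700,20): print(k/1e4,edges(t,k/1e4,k/1e4+.002,-25.5,.158))
ana(t,-25,name='pics/p_pt.png')
cv2.imwrite('pics/p_clamp.png',rect(t,(.53,.07),.186,.06,.2))
"
```

```text
31.77 pos [0.4032 0.2608 0.2444] yaw -9.0 axis in tool mm [151.5 266.9  -0.3] F tool [-1.   0.5 -0.1] q [0.45 0.26 1.65 0.   1.24 2.18]
0.055 (-30.8, -21.05, 'mid', -25.93)
0.056 (-30.3, -20.85, 'mid', -25.58)
0.057 (-29.9, -20.85, 'mid', -25.38)
0.058 (-29.6, -20.9, 'mid', -25.25)
0.059 (-29.05, -21.35, 'mid', -25.2)
0.06 (-28.6, -21.85, 'mid', -25.23)
0.061 (-28.35, -22.3, 'mid', -25.33)
0.062 (-28.2, -22.8, 'mid', -25.5)
0.063 (-28.25, -23.1, 'mid', -25.68)
0.065 (-28.15, -23.25, 'mid', -25.7)
0.067 (-27.8, -23.2, 'mid', -25.5)
0.069 (-27.6, -23.35, 'mid', -25.48)
knob -26.5 0.04756250000000001
0.056 centroid -26.25 peak -24.8
0.058 centroid -25.24 peak -25.6
0.06 centroid -25.26 peak -25.4
0.063 centroid -25.73 peak -25.7
0.066 centroid -26.9 peak -25.5
0.07 centroid -26.66 peak -25.4
```

View pics/p_top.png

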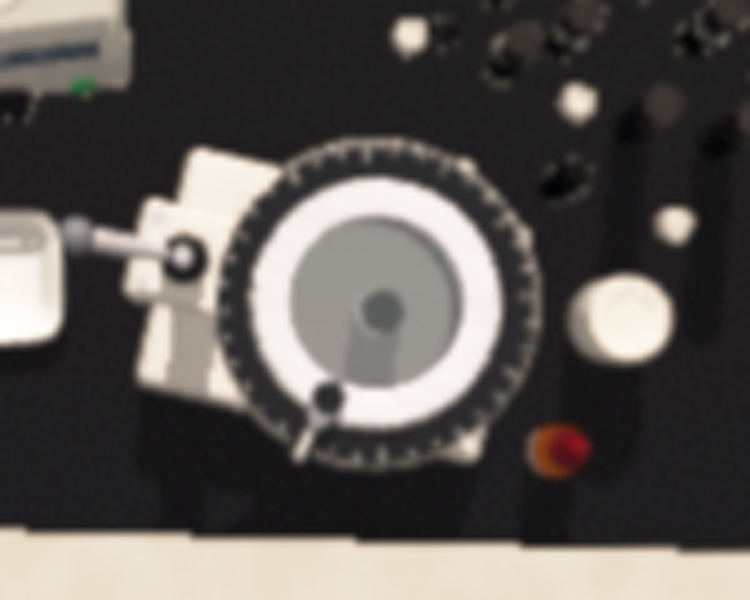

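View pics/p_scene.png

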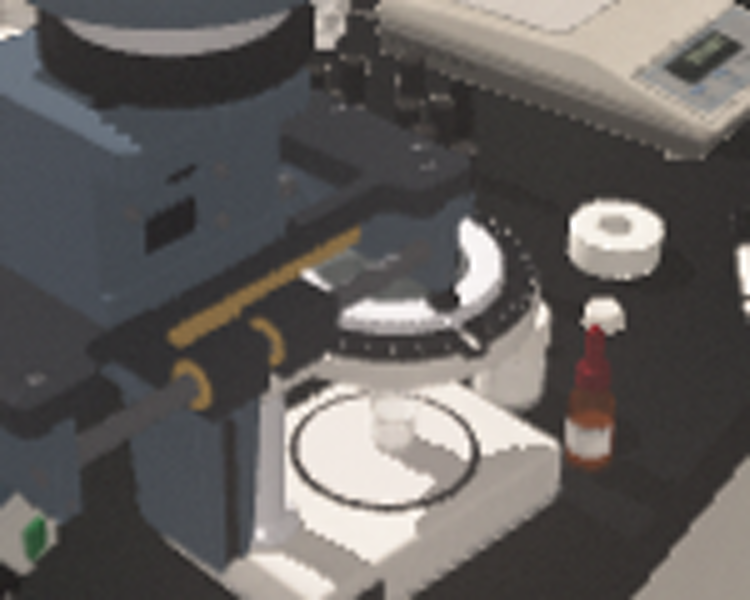

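View pics/p_clamp.png

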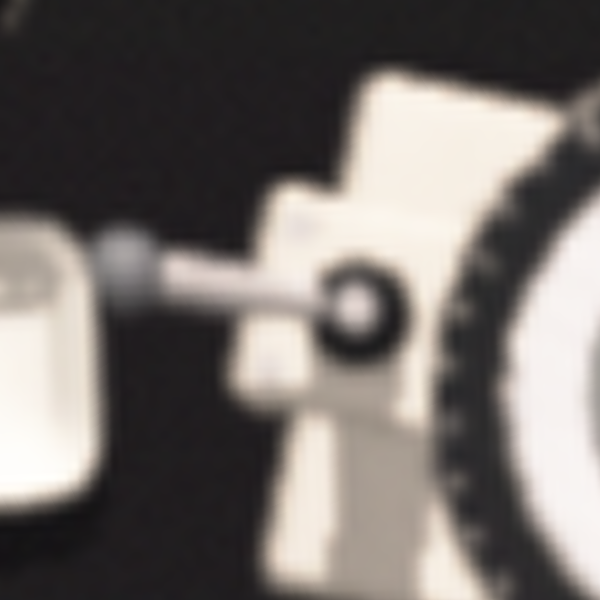

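```bash
python3 -c "
from station import arm
print(arm.observe()['force'], arm.job_done())"
```

```text
the job is handed in; nothing more can be done
[ 0.21558916 -0.31804448 -0.74373455] None
```

The pointer is on the collar's zero line and the clamp lever is on its closed stop. I handed the job in at about 32 s, with the arm clear and not touching anything.

**Setting the analyser:** I pushed the finger post about 113° clockwise with the shut fingertips at roughly 3 N. My last clockwise nudge went about 1° past the line, so I pushed it back about 1.3° from the other side before locking.

**Locking:** I pushed the lever by its ball until the force rose to about 15 N with almost no further movement.

**Last checks from the top camera:**

| Check | Measured | Target |
|---|---|---|
| Pointer (middle of the arrow's edges) | -25.3° | zero line at -25.5° |
| Pointer before and after locking | no change | no change |
| Clamp ball | (0.536, 0.104) | (0.537, 0.105) computed for closed |
| Zero line across the views | stayed at -25.5° | collar not turned |

The vial, dropper bottle, jar and weighing boat look unmoved in the pictures; I did not measure them.

**Disagreement:** the finger-post knob reads about 1° further round (-26.5°). It read low by a similar amount in earlier pictures, so I trusted the arrow. One camera pixel is about 2° at the pointer, so I put the alignment at about ±0.7°. In the last scene-camera picture the gripper hid the clamp, so only the top camera and the push force confirm that it is closed.

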